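Sort the glassware after an oil-in-water run

ROBOT

A 7-joint arm with a two-finger parallel gripper is mounted at the origin on the work surface. World frame = base frame: x ahead of the robot, y to its left, z up, the work surface at z = 0. Lengths are in m, angles in rad, forces in N, time in s.
With the tool pointing down it reaches from about 0.4 to 0.9 m from the base axis. Payload 5.5 kg.
Tool frame: the origin (TCP) lies between the finger pads; the fingertips stand ahead of it and the grasp point (between the pads) lies 3 mm ahead of it (arm.tip_extent is the z of the fingertips in the tool frame, in m); z points along the fingers, x is the direction in which the jaws open and shut, and the axes are right-handed (so a half turn about z gives the same grasp; the last joint's range is limited). The gripper opens to 85 mm and grips with 20 to 120 N. Pads are 22 mm wide; open, the fingers measure 114 mm over their backs; the gripper's body (76 mm by 85 mm) begins 54 mm behind the grasp point. The pads swing forward as they close: fully open they stand 13 mm farther back than shut.
Start: joints at [-1.068, 0.501, -0.427, 1.55, 0.221, 1.138, -0.21], TCP at [0.154, 0.631, 0.253] pointing down, gripper open.
Joint ranges: [-2.88, 2.88], [-0.31, 2.03], [-1.54, 1.56], [0.2, 2.42], [-1.41, 4.55], [0.19, 2.02], [-2.57, 2.57]. Speed limits (rad/s): [2.57, 2.57, 3.14, 3.14, 3.14, 3.14, 3.14].

INTERFACE

Orientations are given as a unit quaternion [w, x, y, z].
In Python, from station import arm gives the robot as it stands.
- The arm moves only by the shell command python3 -m jog 'ROWS' [FORCE]. ROWS is JSON, a list of rows, each a list of 7 numbers: the shift along the tool's x, y, z in cm, then the turn, a rotation vector about the tool's x, y, z in rad, then the finger opening in cm, from 0 to 8.54. In form: [[dx, dy, dz, wx, wy, wz, grip], ...]. A call has 1 to 10 rows; each row is the pose to reach, as a shift and turn from the pose commanded when the call began, along the tool's axes at that moment; what a row does not reach only later rows make up. A row lasts 1/10 s, in which the tool goes at most 50 mm and 8.59 degrees, less where a joint would pass 70% of its speed; a pose out of reach is approached as far as the arm can. A call with a gripper value outside its range is refused whole. The fingers move at their own pace and stop on an object; FORCE is the grip in N (left out, the last holds). Time passes only in rows, so rows that repeat a pose let the fingers close. It gives the time, the measured TCP pose, the force and the opening at its end, in the units of the state.
- arm.read_state(): the state, without advancing time (a new reading comes with each control period).
- arm.camera(name): name is "scene" or "top" or "wrist"; returns a dict with "pixels" (420x560x3 uint8, red, green, blue), "fx", "fy", "cx", "cy" (pixels), "rvec" (rotation vector, rad) and "tvec" (3), from world to camera coordinates, as OpenCV has them; the wrist camera has in their place "T_tool_cam" (4x4, takes a point from camera to tool coordinates, whose origin is the TCP and whose axes are the tool frame's). Camera axes: x right, y down, z forward; pixel columns grow to the right and rows downward; lengths in m; the calibration is good to about 2 mm. A picture is of the moment at which its call begins: read the wrist's pose just before it. There is no depth.
- arm.job_done(): hands the job in, once; it reports no verdict.
The state is a dict: "time_s": time; "joint_pos": joint angles; "joint_vel": joint speeds; "joint_torque": joint torques, N m; "eef_pos": TCP position; "orientation": TCP orientation; "wrist_force": force on the tool from outside, world axes, zero at the start; "torque": the same for the moment, N m; "opening": finger opening in m.
Only numpy, scipy, OpenCV 4.12 (cv2) and the standard library are available. Lean on these libraries where they do the work, as an engineer would, in place of code of your own. Each camera call takes 0.05 s, during which the arm holds its last target.

TASK

Clear up the mixed glassware left in front of the analyser: stand the two flat rectangular measuring cells in the long narrow tray, one in each bay; stand the two tall slim vials in the square tray, each in a bay of its own; and stand the squat jar in the round dish. Everything must end upright on its tray's floor and let go. It is glass, so set each piece down gently without dropping or toppling any, and leave the wash bottle and the beaker where they are.

Things in the scene. Friction and masses are not known exactly. Their poses are not given: they have to be found in the camera images.
- cuvette_a_center (a point): a flat rectangular glass measuring cell with a white lid, standing upright: 14 mm thick (its own x), 44 mm long (its own y), 45 mm tall. One of two identical cells. The point is its centre, half-way up (22.5 mm above its underside); z is up. About 50 g; it topples easily.
- cuvette_b_center (a point): a flat rectangular glass measuring cell with a white lid, standing upright: 14 mm thick (its own x), 44 mm long (its own y), 45 mm tall. One of two identical cells. The point is its centre, half-way up (22.5 mm above its underside); z is up. About 50 g; it topples easily.
- vial_a_center (a point): a tall slim round glass sample vial with a white screw cap, standing upright: 24 mm diameter, 70 mm tall, straight-sided. One of two identical vials. The point is its centre, half-way up (35 mm above its underside); z is up along the vial. About 45 g.
- vial_b_center (a point): a tall slim round glass sample vial with a white screw cap, standing upright: 24 mm diameter, 70 mm tall, straight-sided. One of two identical vials. The point is its centre, half-way up (35 mm above its underside); z is up along the vial. About 45 g.
- jar_center (a point): the one squat round glass jar with a wide white cap, standing upright: 50 mm diameter, 45 mm tall, straight-sided. The point is its centre, half-way up (22.5 mm above its underside); z is up. About 100 g.
- cell_tray: long narrow white tray, fixed to the bench: 48 mm (its x) by 152 mm (its y), rim 15 mm high, walls 4 mm, floor 4 mm thick. One 4 mm wall across the middle, as high as the rim, makes two oblong bays, each 40 mm (x) by 70 mm (y), centred at y = +37 and -37 mm. Origin at the centre of its underside on the bench; z up.
- vial_tray: square white tray, fixed to the bench: 112 by 112 mm, rim 15 mm high, walls 4 mm, floor 4 mm thick. A cross of two 4 mm walls, as high as the rim, makes four square bays of 50 by 50 mm, centred at x = +-27 mm, y = +-27 mm. Origin at the centre of its underside on the bench; z up.
- dish: round white dish, fixed to the bench: 84 mm outside diameter, 76 mm inside, rim 15 mm high, floor 4 mm thick. Origin at the centre of its underside on the bench; z up.
- wash_bottle: bystander: white wash bottle with a blue top and a thin bent spout, 66 mm diameter, about 205 mm tall, standing loose off to the robot's left. Origin at the centre of its underside.
- beaker: bystander: empty glass beaker, 70 mm diameter, 85 mm tall, standing loose off to the robot's right. Origin at the centre of its underside.

How it is judged:
At the end, for the whole second after the job is handed in: Cells in the long tray and vials in the square tray, no two in one bay; jar in the round dish; all on the tray floors (height within 4 mm), upright within 0.1 rad, released and at rest; wash bottle and beaker within 30 mm of their starts (angle between each of cuvette_a_center, cuvette_b_center, vial_a_center, vial_b_center, jar_center's own z axis and vertical below 0.1 rad and linear speed of each of cuvette_a, cuvette_b, vial_a, vial_b, jar below 0.02 m/s and angular speed of each of cuvette_a, cuvette_b, vial_a, vial_b, jar below 0.2 rad/s and x of cuvette_a_center in the frame of cell_tray between -0.02 and 0.02 m and y of cuvette_a_center in the frame of cell_tray between -0.06 and 0.06 m and z of each of cuvette_a_center, cuvette_b_center in the frame of cell_tray below 0.031 m and x of cuvette_b_center in the frame of cell_tray between -0.02 and 0.02 m and y of cuvette_b_center in the frame of cell_tray between -0.06 and 0.06 m and ((y of cuvette_a_center in the frame of cell_tray above 0.01 m and y of cuvette_b_center in the frame of cell_tray below -0.01 m) or (y of cuvette_b_center in the frame of cell_tray above 0.01 m and y of cuvette_a_center in the frame of cell_tray below -0.01 m)) and x of vial_a_center in the frame of vial_tray between -0.045 and 0.045 m and y of vial_a_center in the frame of vial_tray between -0.045 and 0.045 m and z of each of vial_a_center, vial_b_center in the frame of vial_tray below 0.0435 m and x of vial_b_center in the frame of vial_tray between -0.045 and 0.045 m and y of vial_b_center in the frame of vial_tray between -0.045 and 0.045 m and ((x of vial_a_center in the frame of vial_tray above 0.01 m and x of vial_b_center in the frame of vial_tray below -0.01 m) or (x of vial_b_center in the frame of vial_tray above 0.01 m and x of vial_a_center in the frame of vial_tray below -0.01 m) or (y of vial_a_center in the frame of vial_tray above 0.01 m and y of vial_b_center in the frame of vial_tray below -0.01 m) or (y of vial_b_center in the frame of vial_tray above 0.01 m and y of vial_a_center in the frame of vial_tray below -0.01 m)) and horizontal distance between jar_center and dish below 0.016 m and z of jar_center in the frame of dish below 0.031 m and distance of each of wash_bottle, beaker from where it was at the start of the episode below 0.03 m); the robot touches nothing.
It fails at once if a piece of glassware is dropped or toppled (faster than 0.6 m/s while no finger holds it, a fall of about 20 mm; or tilted past 0.7 rad) ((linear speed of cuvette_a above 0.6 m/s and contact force between the fingers and cuvette_a below 0.05 N) or (linear speed of cuvette_b above 0.6 m/s and contact force between the fingers and cuvette_b below 0.05 N) or (linear speed of vial_a above 0.6 m/s and contact force between the fingers and vial_a below 0.05 N) or (linear speed of vial_b above 0.6 m/s and contact force between the fingers and vial_b below 0.05 N) or (linear speed of jar above 0.6 m/s and contact force between the fingers and jar below 0.05 N) or angle between any of cuvette_a_center, cuvette_b_center, vial_a_center, vial_b_center, jar_center's own z axis and vertical above 0.7 rad).
It fails at once if the wash bottle or the beaker is pushed more than 30 mm (distance of any of wash_bottle, beaker from where it was at the start of the episode above 0.03 m).
It also fails if it takes over 112 s, if anything falls off the work surface, if the arm or the gripper's body presses on something with over 40 N, if the wrist force passes 120 N, or if a joint passes its speed limit or range.

## Working session

There is one attempt and no reset: what is moved stays moved. The work goes in short steps, Python scripts to look and compute and a shell command to move; the robot and the scene stay as the last step left them, time stands still between calls to the robot, and variables do not carry over. Pictures are saved under pics/ and viewed, and the job is handed in when it is done.

```bash
ls; mkdir -p pics
python3 - <<'E'
from station import arm
import cv2,numpy as np
for n in("scene","top","wrist"):
    c=arm.camera(n); cv2.imwrite(f"pics/{n}0.png",c["pixels"][:,:,::-1])
    print(n,{k:np.round(v,4).tolist() for k,v in c.items() if k!="pixels"})
s=arm.read_state(); print(s,arm.tip_extent)
E
```

```text
pics
scene {'fx': 422.363, 'fy': 422.363, 'cx': 281.0379, 'cy': 206.8817, 'rvec': [1.1228, 2.4815, -0.9165], 'tvec': [0.3559, -0.2642, 1.6007]}
top {'fx': 536.7309, 'fy': 536.7309, 'cx': 274.3549, 'cy': 205.341, 'rvec': [2.2049, -2.162, 0.0537], 'tvec': [0.0039, 0.5252, 1.8687]}
wrist {'fx': 329.3742, 'fy': 329.3742, 'cx': 283.4597, 'cy': 204.6793, 'T_tool_cam': [[1.0, -0.0019, -0.001, -0.0002], [0.0021, 0.9577, 0.2879, -0.0729], [0.0005, -0.2879, 0.9577, -0.1212], [0.0, 0.0, 0.0, 1.0]]}
{'time_s': 0.15, 'joint_pos': array([-1.06778877,  0.50168198, -0.42681108,  1.55119217,  0.22079325,
        1.13832226, -0.21026957]), 'joint_vel': array([ 0.00042213, -0.00269026,  0.00012582, -0.00275613, -0.00035596,
       -0.00118138,  0.00082674]), 'joint_torque': array([-6.68665540e-03, -5.70037115e+01, -5.82499579e+00, -2.81285244e+01,
        1.07479538e-02,  7.75726105e-03, -6.14759273e-06]), 'eef_pos': array([0.15430686, 0.63089859, 0.25247236]), 'orientation': array([ 4.55847817e-04,  7.86596395e-01,  6.17467007e-01, -6.31613319e-04]), 'wrist_force': array([-0.2657362 ,  0.31118389, -0.43428274]), 'torque': array([ 0.0454883 ,  0.02080816, -0.04236444]), 'opening': 0.08557072641514057} 0.022
```

View pics/scene0.png

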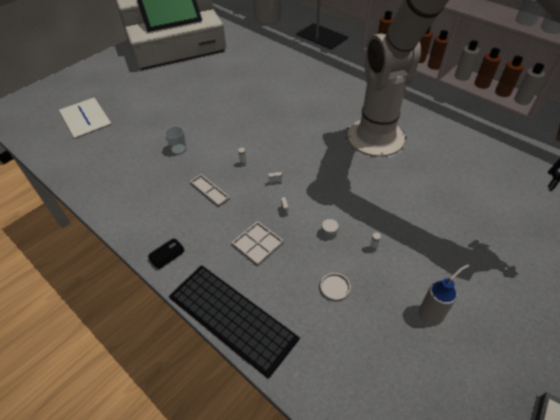

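View pics/top0.png

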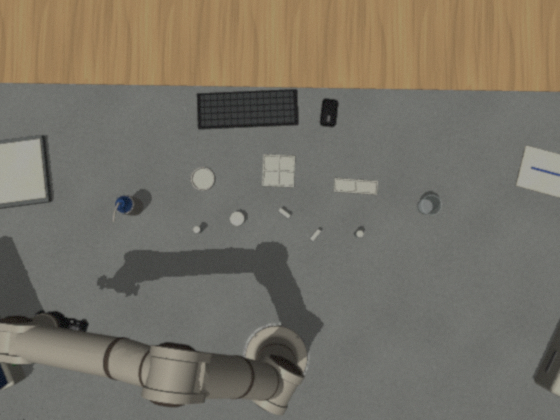

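View pics/wrist0.png

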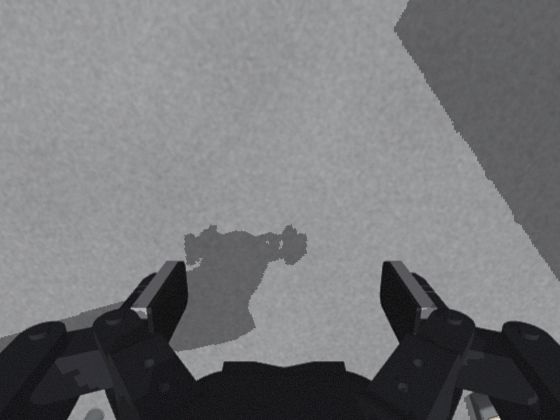

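The top view shows every piece. Left to right: wash bottle (124,204), vial (197,229), dish (203,179), jar (237,218), square tray (279,171), cell (285,212), cell (316,234), long tray (356,186), vial (360,233), beaker (429,203). I'll localise them from the bright blobs.

```bash
cat > h.py <<'E'
import cv2,numpy as np
from station import arm
def cam(n):
    s=arm.read_state(); c=arm.camera(n)
    K=np.array([[c['fx'],0,c['cx']],[0,c['fy'],c['cy']],[0,0,1]])
    if n=='wrist':
        w,x,y,z=s['orientation']
        from scipy.spatial.transform import Rotation as R
        T=np.eye(4);T[:3,:3]=R.from_quat([x,y,z,w]).as_matrix();T[:3,3]=s['eef_pos']
        M=T@np.array(c['T_tool_cam']); Rwc=M[:3,:3];o=M[:3,3]
    else:
        Rm=cv2.Rodrigues(np.array(c['rvec'],float))[0];Rwc=Rm.T;o=-Rwc@np.array(c['tvec'])
    return c['pixels'],K,Rwc,o
def ray(K,Rwc,o,uv,z):
    uv=np.atleast_2d(np.array(uv,float))
    d=np.c_[uv,np.ones(len(uv))]@np.linalg.inv(K).T@Rwc.T
    return o+d*((z-o[2])/d[:,2])[:,None]
E
python3 - <<'E'
from h import *
for n,box in(("top",(90,130,450,260)),("scene",(150,120,480,330))):
    p,K,R,o=cam(n); print(n,o)
    x0,y0,x1,y1=box
    hsv=cv2.cvtColor(p,cv2.COLOR_RGB2HSV)
    m=((hsv[:,:,2]>(150))&(hsv[:,:,1]<60)).astype(np.uint8)
    mm=np.zeros_like(m);mm[y0:y1,x0:x1]=m[y0:y1,x0:x1]
    N,l,st,ce=cv2.connectedComponentsWithStats(mm)
    for i in range(1,N):
        if st[i,4]<12: continue
        ys,xs=np.where(l==i); (c,wh,a)=cv2.minAreaRect(np.c_[xs,ys].astype(np.float32))
        print(np.round(ce[i],1),st[i,4],np.round(c,1),np.round(wh,1),round(a), [np.round(ray(K,R,o,c,z)[0,:2],3).tolist() for z in(.015,.045,.07)])
    s=2 if n=="scene" else 2
    cv2.imwrite(f"pics/{n}z.png",cv2.resize(p[y0:y1,x0:x1,::-1],None,fx=2,fy=2,interpolation=cv2.INTER_CUBIC))
E
```

```text
top [ 0.40817876 -0.01130856  1.8976248 ]
[278.5 170.5] 748 [278.8 170.5] [28.8 29. ] 3 [[0.648, 0.001], [0.645, 0.001], [0.641, 0.001]]
[202.9 178.5] 311 [202.5 178.5] [19. 19.] 90 [[0.615, 0.27], [0.612, 0.265], [0.609, 0.262]]
[344.6 185. ] 196 [344.5 185. ] [10. 19.] 90 [[0.601, -0.231], [0.598, -0.228], [0.596, -0.225]]
[365.5 186.7] 194 [365.2 186.6] [19.8 10.2] 4 [[0.597, -0.304], [0.594, -0.299], [0.592, -0.295]]
[283.7 212.5] 27 [283.9 212.7] [10.6  2.4] 37 [[0.5, -0.02], [0.499, -0.02], [0.497, -0.019]]
[236.3 218.2] 130 [236. 218.] [12. 12.] 90 [[0.478, 0.148], [0.477, 0.145], [0.476, 0.143]]
[195.8 229. ] 23 [196. 229.] [4. 4.] 90 [[0.437, 0.288], [0.436, 0.283], [0.436, 0.279]]
[314.9 234.8] 29 [315.  234.6] [ 2.6 10.6] 40 [[0.425, -0.13], [0.425, -0.128], [0.425, -0.127]]
[359.5 233.4] 23 [359.5 233.5] [4.2 4.2] 45 [[0.432, -0.285], [0.432, -0.281], [0.431, -0.277]]
scene [1.1469238  0.56670277 1.05926852]
[387.7 145.3] 336 [384.3 145.9] [18.1 43.4] 60 [[0.035, 0.061], [0.067, 0.076], [0.093, 0.088]]
[241.1 149.2] 12 [241. 149.] [2. 4.] 90 [[0.389, -0.326], [0.411, -0.3
[... 369 characters left out ...]
0.037], [0.497, -0.02], [0.513, -0.005]]
[329.8 224.9] 136 [330. 225.] [10. 14.] 90 [[0.456, 0.133], [0.476, 0.146], [0.492, 0.156]]
[257.  233.2] 158 [257.2 232.8] [12.7 13.4] 45 [[0.626, -0.017], [0.641, -0.0], [0.654, 0.014]]
[376.5 235.2] 26 [376.5 235. ] [4. 5.] 90 [[0.394, 0.264], [0.415, 0.272], [0.433, 0.28]]
[244.6 243.5] 168 [244.5 243.5] [12.7 14.1] 45 [[0.681, -0.018], [0.694, -0.002], [0.705, 0.012]]
[269.5 242.6] 163 [269.5 242.5] [12.7 14.1] 45 [[0.628, 0.036], [0.643, 0.051], [0.656, 0.064]]
[257.1 253.5] 177 [257.3 253.3] [13.4 14.1] 45 [[0.681, 0.035], [0.694, 0.05], [0.705, 0.063]]
[334.2 287.3] 430 [334.  287.5] [21. 24.] 90 [[0.623, 0.275], [0.638, 0.284], [0.651, 0.29]]
```

View pics/topz.png

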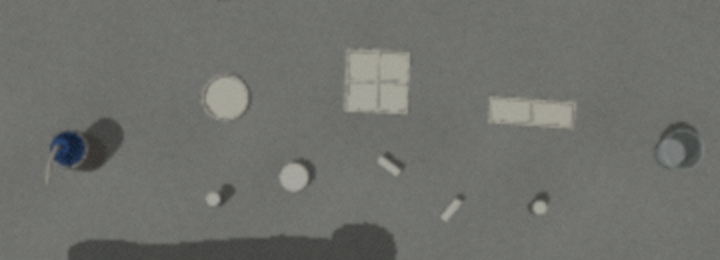

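View pics/scenez.png

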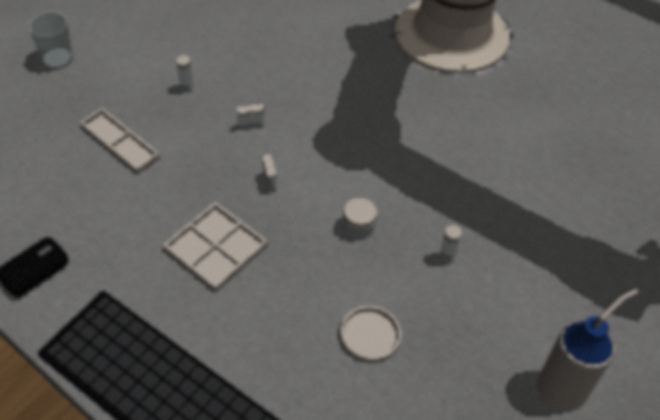

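```bash
cat >> h.py <<'E'
from scipy.spatial.transform import Rotation as Ro
def go(x,y,z,yaw=None):
    s=arm.read_state(); w,a,b,c=s['orientation']; R=Ro.from_quat([a,b,c,w])
    m=R.as_matrix(); cur=np.arctan2(m[1,0],m[0,0])
    if yaw is None: yw=cur
    else:
        yw=np.radians(yaw); yw=cur+(yw-cur+np.pi/2)%np.pi-np.pi/2
    xa=np.array([np.cos(yw),np.sin(yw),0]);za=np.array([0,0,-1.]);T=np.c_[xa,np.cross(za,xa),za]
    d=m.T@(np.array([x,y,z])-s['eef_pos'])*100
    r=(R.inv()*Ro.from_matrix(T)).as_rotvec()
    print('shift cm',np.round(d,2),'turn',np.round(r,3),'curyaw',round(np.degrees(cur),1),'pos',np.round(s['eef_pos'],4),'j7',round(s['joint_pos'][6],2),'t',s['time_s'])
def shot(n,name):
    r=cam(n); cv2.imwrite(f'pics/{name}.png',r[0][:,:,::-1]); return r
E
python3 -c "
from h import *
go(.435,.279,.22)"
```

```text
shift cm [-27.53  35.63   3.3 ] turn [-0.     0.001 -0.   ] curyaw 76.3 pos [0.1543 0.6311 0.2528] j7 -0.21 t 0.25
```

```bash
python3 -m jog '[[-27.5,35.6,3.3,0,0,0,8.5],[-27.5,35.6,3.3,0,0,0,8.5],[-27.5,35.6,3.3,0,0,0,8.5],[-27.5,35.6,3.3,0,0,0,8.5],[-27.5,35.6,3.3,0,0,0,8.5],[-27.5,35.6,3.3,0,0,0,8.5],[-27.5,35.6,3.3,0,0,0,8.5],[-27.5,35.6,3.3,0,0,0,8.5],[-27.5,35.6,3.3,0,0,0,8.5],[-27.5,35.6,3.3,0,0,0,8.5]]' 40; python3 -m jog '[[0,0,0,0,0,0,8.5],[0,0,0,0,0,0,8.5],[0,0,0,0,0,0,8.5]]'
python3 -c "
from h import *
go(.435,.279,.22);shot('wrist','w1')"
```

```text
time_s: 1.25
eef_pos: [0.4396, 0.2721, 0.2197]
orientation: [0.002, 0.79, 0.613, -0.001]
wrist_force: [-0.5, -0.5, 0.4]
opening: 0.0851
time_s: 1.55
eef_pos: [0.4338, 0.2814, 0.2204]
orientation: [-0.0, 0.786, 0.619, 0.0]
wrist_force: [0.3, -0.3, -0.0]
opening: 0.0852
shift cm [-0.2   0.17  0.04] turn [-0.    -0.001  0.   ] curyaw 76.4 pos [0.4338 0.2814 0.2204] j7 0.62 t 1.55
```

View pics/w1.png

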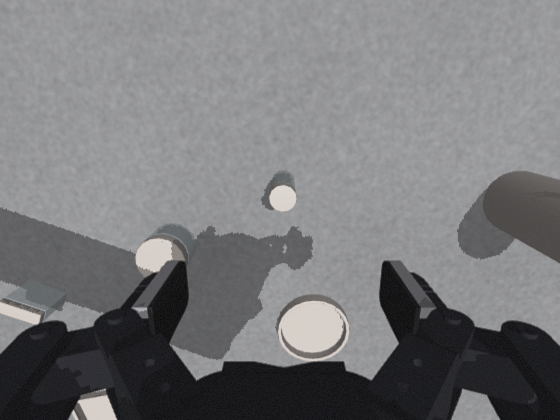

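The vial cap is at (283,198), the jar at (157,256) and the dish at (313,330).

Run:
```python
from h import *
p,K,R,o=cam('wrist')
g=cv2.cvtColor(p,cv2.COLOR_RGB2GRAY); m=(p.min(2)>185).astype(np.uint8)
N,l,st,ce=cv2.connectedComponentsWithStats(m)
for i in range(1,N):
    if st[i,4]<60: continue
    ys,xs=np.where(l==i);c,wh,a=cv2.minAreaRect(np.c_[xs,ys].astype(np.float32))
    print(st[i],np.round(c,1),np.round(wh,1),[np.round(ray(K,R,o,c,z)[0,:2],4).tolist() for z in(.004,.045,.07)])
```

```text
[270 185  26  26 533] [282.5 197.5] [25. 25.] [[0.4535, 0.2751], [0.4425, 0.2779], [0.4358, 0.2796]]
[136 239  36  33 899] [153.5 255. ] [32. 35.] [[0.4843, 0.1186], [0.4696, 0.1404], [0.4606, 0.1537]]
[ 279  301   70   60 2719] [313.5 330.5] [59. 69.] [[0.6245, 0.2719], [0.5927, 0.2751], [0.5734, 0.277]]
[  0 303  40  21 409] [ 18.7 313.4] [42.1  9.8] [[0.5182, -0.0634], [0.4993, -0.0195], [0.4878, 0.0073]]
[ 78 396  38  24 646] [ 96.5 409.5] [25.2 33.4] [[0.6769, -0.0315], [0.6388, 0.0085], [0.6155, 0.0329]]
```

```bash
python3 -m jog '[[-0.2,0.25,5,0,0,0,8.5],[-0.2,0.25,10,0,0,0,8.5],[-0.2,0.25,14,0,0,0,8.5],[-0.2,0.25,16,0,0,0,8.5],[-0.2,0.25,17,0,0,0,8.5],[-0.2,0.25,17,0,0,0,8.5],[-0.2,0.25,17,0,0,0,8.5]]' 25
python3 -c "
from h import *
go(.4358,.2796,.05);shot('wrist','w2')"
```

```text
time_s: 2.35
eef_pos: [0.4374, 0.2782, 0.0513]
orientation: [-0.0, 0.786, 0.618, 0.001]
wrist_force: [0.3, -0.1, 0.5]
opening: 0.0852
shift cm [ 0.1  -0.19  0.13] turn [ 0.001 -0.001 -0.   ] curyaw 76.3 pos [0.4374 0.2782 0.0513] j7 0.53 t 2.35
```

View pics/w2.png

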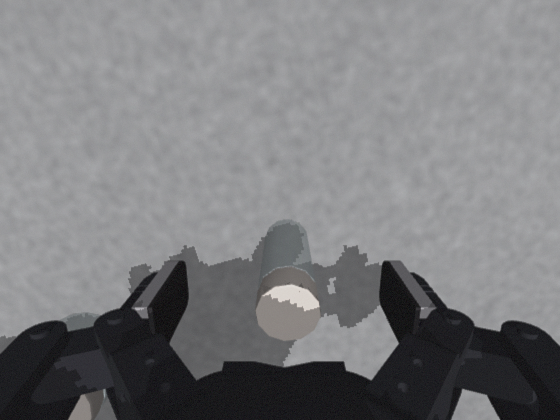

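The vial sits centred between the pads, with its cap at (288,310). Closing gently.

```bash
python3 -m jog '[[0,0,0,0,0,0,5],[0,0,0,0,0,0,3.5],[0,0,0,0,0,0,2.6],[0,0,0,0,0,0,2],[0,0,0,0,0,0,2],[0,0,0,0,0,0,2],[0,0,0,0,0,0,2]]' 30
python3 -c "
from h import *
go(.622,.028,.16)"
```

```text
time_s: 3.1
eef_pos: [0.437, 0.2773, 0.0506]
orientation: [0.0, 0.787, 0.617, 0.0]
wrist_force: [0.3, -1.3, 4.8]
opening: 0.0233
shift cm [-19.82  23.89 -10.94] turn [ 0. -0. -0.] curyaw 76.3 pos [0.437  0.2773 0.0506] j7 0.53 t 3.1
```

```bash
python3 -m jog '[[0,0,-1,0,0,0,2],[0,0,-4,0,0,0,2],[0,0,-8,0,0,0,2],[-2,2.5,-10.9,0,0,0,2],[-5,6,-10.9,0,0,0,2],[-8,10,-10.9,0,0,0,2],[-11,14,-10.9,0,0,0,2],[-14,17,-10.9,0,0,0,2],[-17,20,-10.9,0,0,0,2],[-19.2,23,-10.9,0,0,0,2]]' 
python3 -m jog '[[-0.6,0.9,0,0,0,0,2],[-0.6,0.9,0,0,0,0,2],[-0.6,0.9,0,0,0,0,2]]' 
python3 -c "
from h import *
go(.622,.028,.056);shot('wrist','w3')"
```

```text
time_s: 4.1
eef_pos: [0.6149, 0.033, 0.1596]
orientation: [0.0, 0.787, 0.617, -0.001]
wrist_force: [-0.6, -0.1, -0.4]
opening: 0.0234
time_s: 4.4
eef_pos: [0.621, 0.0298, 0.1591]
orientation: [-0.001, 0.786, 0.618, -0.0]
wrist_force: [-0.1, 0.6, -0.7]
opening: 0.0233
shift cm [-0.16  0.16 10.31] turn [-0.002 -0.001  0.   ] curyaw 76.3 pos [0.621  0.0298 0.1591] j7 1.15 t 4.4
```

View pics/w3.png

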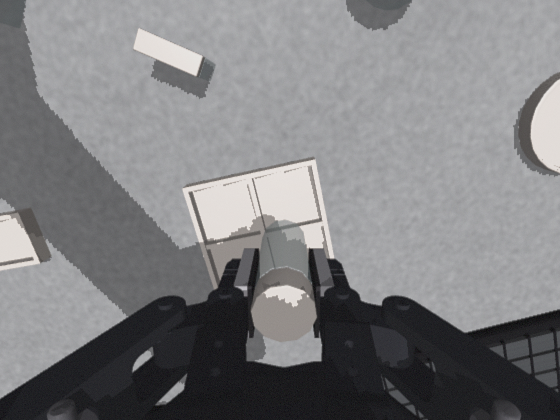

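The near rim corners are at (185,188) and (316,160), the cross at about (264,231). The cell's cap is at top left, around (168,52).

Run:
```python
from h import *
p,K,R,o=cam('wrist')
print(ray(K,R,o,[[185,188],[316,160],[264,231]],.015)[:,:2].round(4))
# cell cap
m=(p.min(2)>150).astype(np.uint8);N,l,st,ce=cv2.connectedComponentsWithStats(m)
i=l[52,168];ys,xs=np.where(l==i);r=cv2.minAreaRect(np.c_[xs,ys].astype(np.float32));b=ray(K,R,o,cv2.boxPoints(r),.045)[:,:2]
print(r,b.round(4),b.mean(0),np.linalg.norm(np.diff(b,axis=0),axis=1),np.degrees(np.arctan2(*(b[1]-b[0])[::-1])),np.degrees(np.arctan2(*(b[2]-b[1])[::-1])))
```

```text
[[ 0.5938 -0.0472]
 [ 0.5967  0.0631]
 [ 0.6462  0.0067]]
((290.5, 165.5), (331.0, 537.0), 90.0) [[ 0.4488 -0.0972]
 [ 0.5289  0.2312]
 [ 0.7816  0.2301]
 [ 0.6741 -0.2095]] [0.6083448 0.038642 ] [0.33800653 0.25265359 0.45261756] 76.29841942868433 -0.2380016503026497
```

```bash
python3 -m jog '[[-0.1,0.1,3,0,0,0,2],[-0.1,0.1,6,0,0,0,2],[-0.1,0.1,8.5,0,0,0,2],[-0.1,0.1,9.7,0,0,0,2],[-0.1,0.1,10,0,0,0,2],[-0.1,0.1,10.2,0,0,0,2],[-0.1,0.1,10.3,0,0,0,2],[-0.1,0.1,10.4,0,0,0,2],[-0.1,0.1,10.45,0,0,0,2]]' 
python3 -m jog '[[0,0,0,0,0,0,2],[0,0,0,0,0,0,2]]' 
python3 -c "
from h import *
go(.622,.028,.056);shot('scene','s3')"
```

```text
time_s: 5.4
eef_pos: [0.6234, 0.0269, 0.0557]
orientation: [0.0, 0.787, 0.617, 0.001]
wrist_force: [-0.7, -0.4, -0.4]
opening: 0.0232
time_s: 5.6
eef_pos: [0.6229, 0.0268, 0.0551]
orientation: [0.0, 0.787, 0.617, 0.0]
wrist_force: [-0.1, -0.2, -0.8]
opening: 0.0234
shift cm [ 0.09 -0.11 -0.09] turn [ 0. -0. -0.] curyaw 76.3 pos [0.6229 0.0268 0.0551] j7 1.13 t 5.6
```

Still about 0.5 mm above the floor. I'll lower a hair, open slowly, then rise.

```bash
python3 -m jog '[[0,0,0.07,0,0,0,2],[0,0,0.1,0,0,0,2],[0,0,0.1,0,0,0,2.4],[0,0,0.1,0,0,0,2.7],[0,0,0.1,0,0,0,3.2],[0,0,0,0,0,0,4],[0,0,0,0,0,0,5],[0,0,0,0,0,0,5]]' 
python3 -c "
from h import *
go(.622,.028,.056);shot('wrist','w4')"
```

```text
time_s: 6.45
eef_pos: [0.6227, 0.0269, 0.0547]
orientation: [-0.0, 0.787, 0.617, -0.0]
wrist_force: [-0.5, 0.2, 0.2]
opening: 0.0502
shift cm [ 0.09 -0.09 -0.13] turn [-0. -0.  0.] curyaw 76.3 pos [0.6227 0.0269 0.0547] j7 1.13 t 6.45
```

View pics/w4.png

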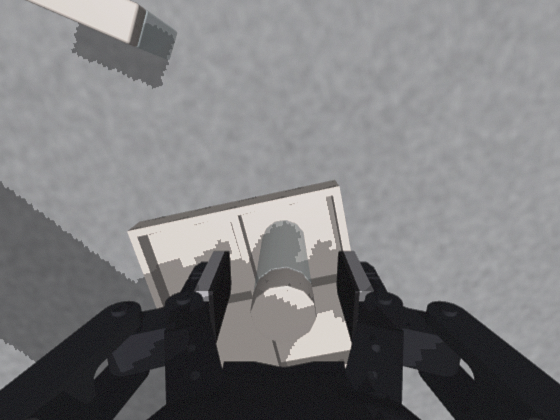

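Released and standing in its bay. Rising, then on to the cell near (.498,-.02).

```bash
python3 -m jog '[[0,0,-3,0,0,0,5],[0,0,-7,0,0,0,5],[0,0,-11,0,0,0,5],[0,0,-14,0,0,0,5],[0,0,-14,0,0,0,6],[0,0,-14,0,0,0,6]]' 
python3 -c "
from h import *
go(.498,-.02,.19,143)"
```

```text
time_s: 7.1
eef_pos: [0.6231, 0.0269, 0.1957]
orientation: [0.001, 0.787, 0.617, 0.001]
wrist_force: [0.3, 0.3, 0.1]
opening: 0.06
shift cm [ -7.53 -11.04   0.54] turn [ 2.000e-03  1.000e-03 -1.165e+00] curyaw 76.3 pos [0.6231 0.0269 0.1957] j7 1.16 t 7.1
```

```bash
python3 -m jog '[[-7.5,-11,0.5,0,0,-1.165,6],[-7.5,-11,0.5,0,0,-1.165,6],[-7.5,-11,0.5,0,0,-1.165,6],[-7.5,-11,0.5,0,0,-1.165,6],[-7.5,-11,0.5,0,0,-1.165,6],[-7.5,-11,0.5,0,0,-1.165,6],[-7.5,-11,0.5,0,0,-1.165,6],[-7.5,-11,0.5,0,0,-1.165,6],[-7.5,-11,0.5,0,0,-1.165,6],[-7.5,-11,0.5,0,0,-1.165,6]]' 
python3 -m jog '[[0,0,0,0,0,0,6],[0,0,0,0,0,0,6]]'
python3 - <<'E'
from h import *
go(.498,-.02,.19,143)
p,K,R,o=shot('wrist','w5')
m=(p.min(2)>185).astype(np.uint8);N,l,st,ce=cv2.connectedComponentsWithStats(m)
for i in range(1,N):
    if st[i,4]<100: continue
    ys,xs=np.where(l==i);r=cv2.minAreaRect(np.c_[xs,ys].astype(np.float32));b=ray(K,R,o,cv2.boxPoints(r),.045)[:,:2]
    e=np.diff(b,axis=0);print(np.round(r[0]),np.round(r[1]),b.mean(0).round(4),np.linalg.norm(e,axis=1)[:2].round(4),np.degrees(np.arctan2(e[:2,1],e[:2,0])).round(1))
E
```

```text
time_s: 8.1
eef_pos: [0.4972, -0.0199, 0.1887]
orientation: [-0.001, 0.319, 0.948, -0.0]
wrist_force: [0.0, 0.8, 0.2]
opening: 0.0601
time_s: 8.3
eef_pos: [0.4978, -0.0198, 0.1895]
orientation: [-0.0, 0.318, 0.948, -0.0]
wrist_force: [-0.2, -0.6, -0.1]
opening: 0.0602
shift cm [-0.03 -0.01 -0.05] turn [-0.    -0.001 -0.001] curyaw 142.9 pos [ 0.4978 -0.0198  0.1895] j7 2.34 t 8.3
[27. 53.] [117.  42.] [ 0.5827 -0.2219] [0.0326 0.073 ] [173.8  86.8]
[274.  26.] [59. 21.] [ 0.4256 -0.1268] [0.0134 0.0426] [-130.9  141.4]
[20. 91.] [66.  4.] [ 0.608  -0.2082] [0.0035 0.0438] [176.4  87. ]
[283. 199.] [49. 16.] [ 0.4993 -0.019 ] [0.0129 0.0429] [144.1  54.4]
[157. 271.] [ 46. 107.] [ 0.632  -0.0334] [0.103  0.0412] [178.3  83.4]
[236. 298.] [36. 66.] [0.5915 0.0306] [0.0694 0.0323] [-132.   140.9]
[422. 304.] [24.  8.] [0.4583 0.139 ] [0.0072 0.0253] [-164.6   97.7]
[210. 335.] [ 9. 19.] [0.637  0.0465] [0.0215 0.0081] [-146.4  121. ]
```

View pics/w5.png

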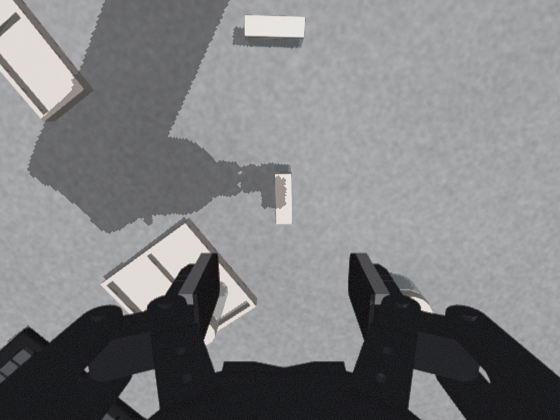

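Cell 1 is at (283,199), world (.4993,-.019), long axis 54.4°. Cell 2 is at (274,26), world (.4256,-.1268), long axis 141.4°. Joint 7 is near its limit, so I'll turn half a revolution the other way for the equivalent grasp.

```bash
python3 -m jog '[[0,0,0,0,0,1.5,6],[0,0,0,0,0,1.5,6],[0,0,0,0,0,1.5,6],[0,0,0,0,0,1.5,6],[0,0,0,0,0,1.5,6],[0,0,0,0,0,1.5,6],[0,0,0,0,0,1.5,6],[0,0,0,0,0,1.5,6],[0,0,0,0,0,1.5,6],[0,0,0,0,0,1.5,6]]' 
python3 -m jog '[[0,0,0,0,0,1.49,6],[0,0,0,0,0,1.49,6],[0,0,0,0,0,1.49,6],[0,0,0,0,0,1.49,6],[0,0,0,0,0,1.49,6],[0,0,0,0,0,1.49,6],[0,0,0,0,0,1.49,6],[0,0,0,0,0,1.49,6],[0,0,0,0,0,1.49,6],[0,0,0,0,0,1.49,6]]' 
python3 -m jog '[[0,0,0,0,0,0.125,6],[0,0,0,0,0,0.125,6],[0,0,0,0,0,0.125,6]]'
cat >> h.py <<'E'
def caps(name,z=.045,th=185,amin=100):
    p,K,R,o=shot('wrist',name)
    m=(p.min(2)>th).astype(np.uint8);N,l,st,ce=cv2.connectedComponentsWithStats(m)
    for i in range(1,N):
        if st[i,4]<amin: continue
        ys,xs=np.where(l==i);r=cv2.minAreaRect(np.c_[xs,ys].astype(np.float32));b=ray(K,R,o,cv2.boxPoints(r),z)[:,:2]
        e=np.diff(b,axis=0);print(np.round(r[0]),np.round(r[1]),b.mean(0).round(4),np.linalg.norm(e,axis=1)[:2].round(4),np.degrees(np.arctan2(e[:2,1],e[:2,0])).round(1))
E
python3 - <<'E'
from h import *
caps('w6')
go(.4993,-.019,.041,144.4)
E
```

```text
time_s: 9.35
eef_pos: [0.4981, -0.0197, 0.1899]
orientation: [0.0, 0.88, 0.475, 0.0]
wrist_force: [-0.2, -0.4, -0.0]
opening: 0.0602
time_s: 10.35
eef_pos: [0.498, -0.0197, 0.1899]
orientation: [-0.0, 0.969, -0.248, 0.0]
wrist_force: [0.3, 0.3, 0.4]
opening: 0.0596
time_s: 10.65
eef_pos: [0.4981, -0.0196, 0.1898]
orientation: [-0.0, 0.953, -0.303, 0.0]
wrist_force: [0.3, -1.1, -0.2]
opening: 0.06
[130.  36.] [71. 66.] [0.4774 0.1443] [0.0469 0.0472] [ -35.4 -131.4]
[418.  59.] [139. 148.] [0.6405 0.0068] [0.0985 0.1007] [ -6.9 -85.6]
[284. 195.] [50. 16.] [ 0.4994 -0.0191] [0.0131 0.0433] [ -35.4 -125. ]
[498. 320.] [119.  51.] [ 0.5932 -0.2386] [0.043  0.1363] [ -4.8 -93.2]
[276. 328.] [23. 11.] [ 0.4178 -0.1202] [0.0123 0.0217] [ 53.6 -35.4]
shift cm [ 0.06 -0.12 14.88] turn [-0.    -0.     0.005] curyaw -35.3 pos [ 0.4981 -0.0196  0.1898] j7 -0.59 t 10.7
```

View pics/w6.png

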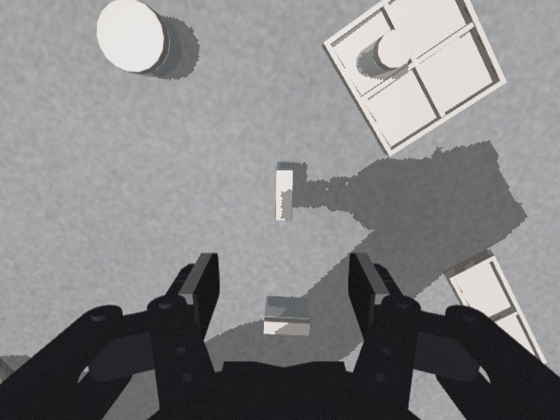

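```bash
python3 -m jog '[[0.06,-0.12,4,0,0,0,6],[0.06,-0.12,8,0,0,0,6],[0.06,-0.12,11,0,0,0,6],[0.06,-0.12,13.5,0,0,0,6],[0.06,-0.12,14.8,0,0,0,5],[0.06,-0.12,15,0,0,0,4],[0.06,-0.12,15,0,0,0,4]]' 30
python3 -c "
from h import *
caps('w7');go(.4994,-.0191,.04,144.6);print(arm.tip_extent)"
```

```text
time_s: 11.4
eef_pos: [0.4996, -0.0193, 0.0401]
orientation: [-0.0, 0.953, -0.304, 0.0]
wrist_force: [-0.1, 0.2, 0.4]
opening: 0.0402
[482.  64.] [210. 124.] [0.6023 0.01  ] [0.0349 0.0694] [ -9.9 -86.9]
[548.  28.] [24. 22.] [0.6244 0.0103] [0.0069 0.0071] [ -35.5 -112.1]
[545. 167.] [ 8. 37.] [ 0.6059 -0.0311] [0.012  0.0031] [ -2.2 -86.4]
[282. 254.] [16. 33.] [ 0.5097 -0.0042] [0.0126 0.0068] [ -35.6 -124.8]
shift cm [-0.07  0.03  0.07] turn [-0.001 -0.001 -0.001] curyaw -35.4 pos [ 0.5001 -0.0193  0.0407] j7 -0.55 t 11.45
0.022
```

View pics/w7.png

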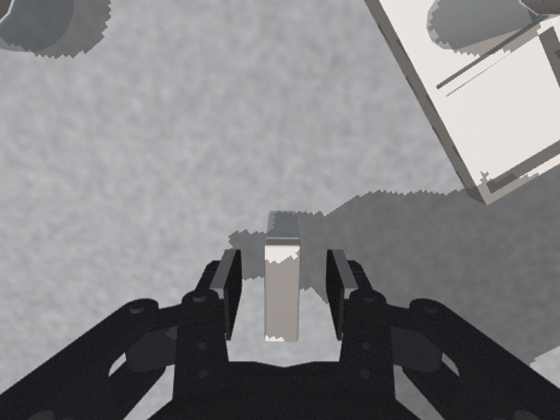

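The cell is centred and square between the pads, with its cap at columns 265–300. Closing and lifting.

```bash
python3 -m jog '[[0,0,0,0,0,0,3],[0,0,0,0,0,0,2.2],[0,0,0,0,0,0,1.7],[0,0,0,0,0,0,1.3],[0,0,0,0,0,0,1.0],[0,0,0,0,0,0,1.0],[0,0,0,0,0,0,1.0],[0,0,0,0,0,0,1]]' 30
python3 -m jog '[[0,0,-1,0,0,0,1],[0,0,-4,0,0,0,1],[0,0,-8,0,0,0,1],[0,0,-12,0,0,0,1],[0,0,-14,0,0,0,1],[0,0,-14,0,0,0,1]]'
python3 -c "
from h import *
go(.600,-.23,.18,-3)"
```

```text
time_s: 12.25
eef_pos: [0.4997, -0.0192, 0.0405]
orientation: [-0.0, 0.953, -0.305, 0.0]
wrist_force: [-1.3, 0.1, 6.7]
opening: 0.0134
time_s: 12.85
eef_pos: [0.5016, -0.0192, 0.1836]
orientation: [-0.001, 0.952, -0.305, 0.003]
wrist_force: [0.3, 0.2, -0.4]
opening: 0.0136
shift cm [20.25 11.45  0.43] turn [-0.003 -0.007 -0.567] curyaw -35.5 pos [ 0.5016 -0.0192  0.1836] j7 -0.59 t 12.85
```

```bash
python3 -m jog '[[2,1,0.3,0,0,-0.1,1],[5,3,0.3,0,0,-0.2,1],[8,4.5,0.3,0,0,-0.3,1],[11,6.2,0.3,0,0,-0.4,1],[14,8,0.3,0,0,-0.5,1],[17,9.5,0.3,0,0,-0.567,1],[19,10.7,0.3,0,0,-0.567,1],[20.2,11.4,0.3,0,0,-0.567,1],[20.2,11.4,0.3,0,0,-0.567,1],[20.2,11.4,0.3,0,0,-0.567,1]]'
python3 -c "
from h import *
caps('w8',.004);go(.600,-.23,.18,-3)"
```

```text
time_s: 13.85
eef_pos: [0.5969, -0.2278, 0.1759]
orientation: [-0.001, 1.0, -0.026, -0.001]
wrist_force: [0.3, 0.5, -0.4]
opening: 0.0136
[37. 78.] [70. 18.] [ 0.3971 -0.1217] [0.016  0.0517] [ 43.  -38.5]
[289. 188.] [58. 72.] [ 0.6019 -0.2282] [0.0678 0.0514] [85.8 -3.1]
[283. 262.] [32. 34.] [ 0.5924 -0.3015] [0.0328 0.0345] [ -3.  -92.2]
shift cm [ 0.3   0.27 -0.38] turn [-0.002  0.001  0.002] curyaw -2.9 pos [ 0.5971 -0.2272  0.1762] j7 0.31 t 13.9
```

View pics/w8.png

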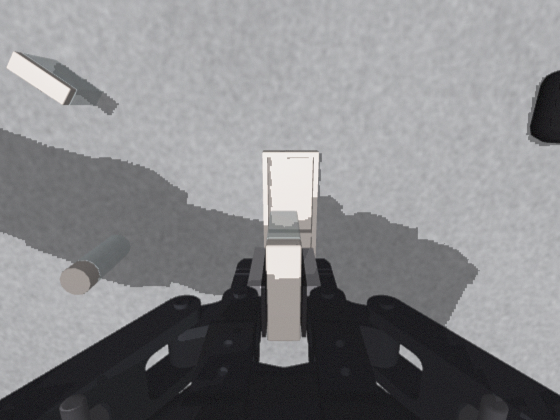

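The long tray's near rim corners are at (263,151) and (320,151). Its divider is near row 231, columns 265–316.

Run:
```python
from h import *
p,K,R,o=cam('wrist')
print(ray(K,R,o,[[263,151],[320,151],[265,231],[316,231]],.015)[:,:2].round(4), ray(K,R,o,[[285,255]],.18)[0])
cv2.imwrite('pics/w8z.png',cv2.resize(p[130:270,220:360,::-1],None,fx=4,fy=4))
```

```text
[[ 0.5816 -0.1902]
 [ 0.6302 -0.1927]
 [ 0.5783 -0.2631]
 [ 0.625  -0.2656]] [ 0.59870248 -0.21017482  0.18      ]
```

View pics/w8z.png

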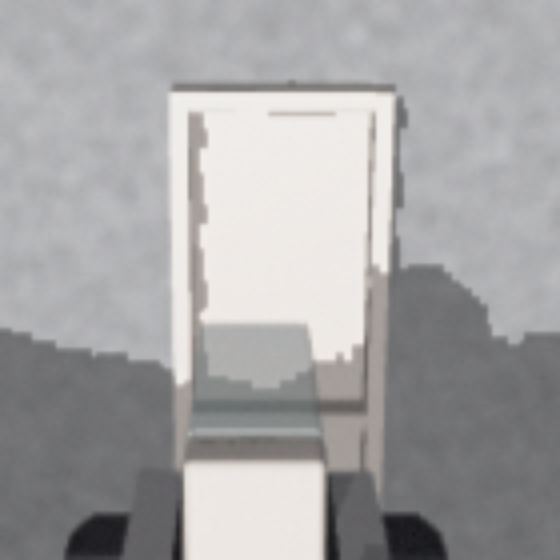

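```bash
python3 -c "
from h import *
go(.6034,-.231,.0445,-3)"
```

```text
shift cm [ 0.65  0.39 13.19] turn [-0.001  0.001  0.002] curyaw -2.9 pos [ 0.5972 -0.227   0.1764] j7 0.31 t 13.95
```

```bash
python3 -m jog '[[0.5,0.4,3,0,0,0,1],[0.5,0.4,6.5,0,0,0,1],[0.5,0.4,10,0,0,0,1],[0.5,0.4,12,0,0,0,1],[0.5,0.4,12.6,0,0,0,1],[0.5,0.4,12.8,0,0,0,1],[0.5,0.4,12.8,0,0,0,1]]'
python3 -m jog '[[0,0,0,0,0,0,1],[0,0,0,0,0,0,1]]'
python3 -c "
from h import *
go(.6034,-.231,.0445,-3);shot('wrist','w9')"
```

```text
time_s: 14.65
eef_pos: [0.6032, -0.2332, 0.0499]
orientation: [0.0, 1.0, -0.026, 0.001]
wrist_force: [0.2, -0.4, -1.4]
opening: 0.0138
time_s: 14.85
eef_pos: [0.6033, -0.2338, 0.0503]
orientation: [0.0, 1.0, -0.026, 0.001]
wrist_force: [0.3, -0.3, -0.2]
opening: 0.0136
shift cm [-0.01 -0.28  0.58] turn [ 0.001 -0.002  0.   ] curyaw -3.0 pos [ 0.6033 -0.2338  0.0503] j7 0.33 t 14.85
```

View pics/w9.png

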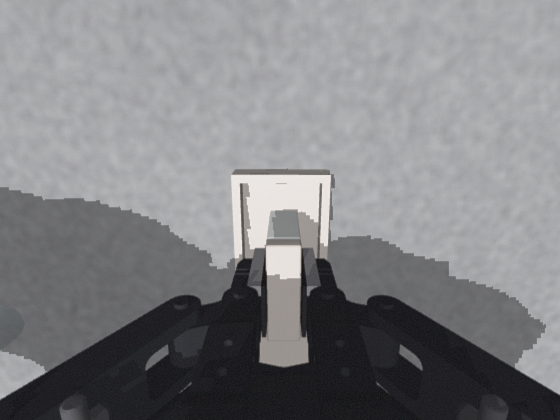

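The cell is centred in the bay, columns 268–302 against rim columns 233–331. Lowering slowly onto the floor.

```bash
python3 -m jog '[[0,-0.25,0.2,0,0,0,1],[0,-0.25,0.4,0,0,0,1],[0,-0.25,0.5,0,0,0,1],[0,-0.25,0.55,0,0,0,1],[0,-0.25,0.58,0,0,0,1],[0,-0.25,0.58,0,0,0,1]]'
python3 -c "
from h import *
go(.6034,-.231,.0445,-3)"
```

```text
time_s: 15.5
eef_pos: [0.6028, -0.2306, 0.0446]
orientation: [-0.0, 1.0, -0.026, 0.0]
wrist_force: [-3.8, 1.7, 12.0]
opening: 0.0139
shift cm [0.06 0.04 0.01] turn [-0.001 -0.     0.001] curyaw -3.0 pos [ 0.6028 -0.2306  0.0446] j7 0.32 t 15.5
```

```bash
python3 -m jog '[[0,0,-0.02,0,0,0,1.3],[0,0,-0.03,0,0,0,1.5],[0,0,-0.03,0,0,0,1.8],[0,0,-0.03,0,0,0,2.2],[0,0,-0.03,0,0,0,3],[0,0,-0.03,0,0,0,4],[0,0,-0.03,0,0,0,4]]'
python3 -c "
from h import *
go(.6034,-.231,.0445,-3);shot('wrist','w10')"
```

```text
time_s: 16.2
eef_pos: [0.6024, -0.231, 0.0431]
orientation: [-0.0, 1.0, -0.026, -0.0]
wrist_force: [0.8, -0.4, -0.1]
opening: 0.0403
shift cm [ 0.09 -0.01 -0.14] turn [-0.  0.  0.] curyaw -3.0 pos [ 0.6024 -0.231   0.0431] j7 0.32 t 16.2
```

View pics/w10.png

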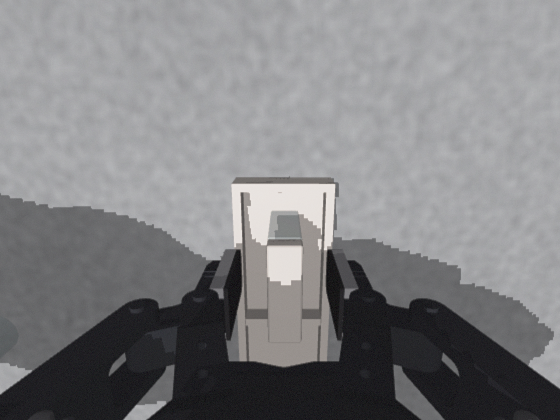

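Released upright in the +y bay. Next is cell 2.

```bash
python3 -m jog '[[0,0,-3,0,0,0,4],[0,0,-7,0,0,0,4],[0,0,-11,0,0,0,4],[0,0,-14,0,0,0,4],[0,0,-14,0,0,0,6],[0,0,-14,0,0,0,6]]' 
python3 -c "
from h import *
go(.4256,-.1268,.19,51.4)"
```

```text
time_s: 16.85
eef_pos: [0.6029, -0.2311, 0.1842]
orientation: [0.0, 1.0, -0.026, 0.001]
wrist_force: [-0.7, -0.4, -0.8]
opening: 0.0598
shift cm [-18.25  -9.5   -0.61] turn [ 0.001 -0.001 -0.949] curyaw -3.0 pos [ 0.6029 -0.2311  0.1842] j7 0.31 t 16.85
```

```bash
python3 -m jog '[[-18.2,-9.5,-0.6,0,0,-0.95,6],[-18.2,-9.5,-0.6,0,0,-0.95,6],[-18.2,-9.5,-0.6,0,0,-0.95,6],[-18.2,-9.5,-0.6,0,0,-0.95,6],[-18.2,-9.5,-0.6,0,0,-0.95,6],[-18.2,-9.5,-0.6,0,0,-0.95,6],[-18.2,-9.5,-0.6,0,0,-0.95,6],[-18.2,-9.5,-0.6,0,0,-0.95,6],[-18.2,-9.5,-0.6,0,0,-0.95,6],[-18.2,-9.5,-0.6,0,0,-0.95,6]]' 
python3 -m jog '[[0,0,0,0,0,0,6],[0,0,0,0,0,0,6]]' 
python3 -c "
from h import *
caps('w11');go(.4256,-.1268,.04,51.4)"
```

```text
time_s: 17.85
eef_pos: [0.4253, -0.1266, 0.1886]
orientation: [-0.0, 0.901, 0.434, -0.001]
wrist_force: [-0.2, -0.4, 0.5]
opening: 0.0602
time_s: 18.05
eef_pos: [0.4256, -0.1267, 0.1891]
orientation: [-0.0, 0.901, 0.434, -0.0]
wrist_force: [0.5, -0.6, -0.3]
opening: 0.0597
[284. 197.] [50. 15.] [ 0.4261 -0.1273] [0.0123 0.0433] [ 51.3 -38.3]
[526. 275.] [ 88. 124.] [ 0.6199 -0.0042] [0.1004 0.092 ] [88.6  1. ]
[536. 324.] [ 3. 54.] [ 0.6714 -0.0189] [0.0476 0.0038] [88.5 -2.9]
[336. 358.] [34. 12.] [ 0.585  -0.1888] [0.0128 0.038 ] [97.3 -2.2]
shift cm [-2.000e-02  1.000e-02  1.492e+01] turn [-0.     0.     0.001] curyaw 51.4 pos [ 0.4257 -0.1266  0.1892] j7 1.1 t 18.1
```

View pics/w11.png

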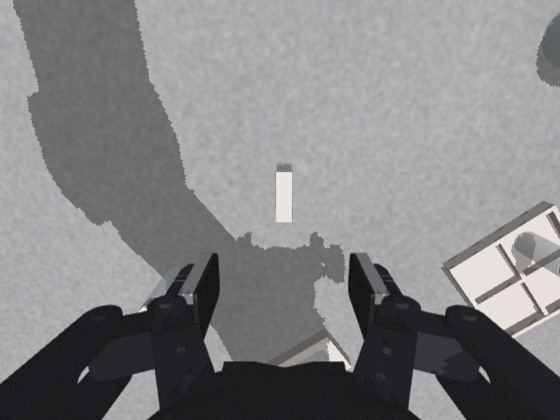

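Cell 2 is at (284,197), aligned with the jaws. Descending and gripping.

```bash
python3 -m jog '[[0,0.06,4,0,0,0,6],[0,0.06,8,0,0,0,6],[0,0.06,11,0,0,0,6],[0,0.06,13.5,0,0,0,6],[0,0.06,14.7,0,0,0,5],[0,0.06,14.9,0,0,0,4],[0,0.06,14.9,0,0,0,3.2],[0,0.06,14.9,0,0,0,3]]' 30
python3 -c "
from h import *
go(.4261,-.1273,.04,51.4);shot('wrist','w12')"
```

```text
time_s: 18.9
eef_pos: [0.4272, -0.1273, 0.0414]
orientation: [0.001, 0.901, 0.434, 0.001]
wrist_force: [0.6, 1.0, 0.8]
opening: 0.0301
shift cm [-0.07 -0.08  0.14] turn [ 0.002 -0.001  0.001] curyaw 51.4 pos [ 0.4272 -0.1273  0.0414] j7 1.05 t 18.9
```

View pics/w12.png

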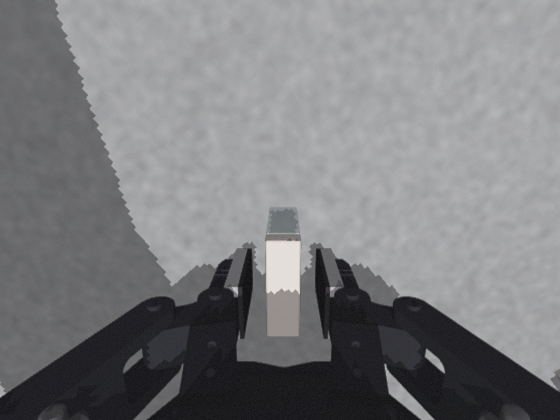

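```bash
python3 -m jog '[[0,0,0,0,0,0,2.2],[0,0,0,0,0,0,1.7],[0,0,0,0,0,0,1.3],[0,0,0,0,0,0,1.0],[0,0,0,0,0,0,1.0],[0,0,0,0,0,0,1.0],[0,0,0,0,0,0,1]]' 30
python3 -m jog '[[0,0,-1,0,0,0,1],[0,0,-4,0,0,0,1],[0,0,-8,0,0,0,1],[0,0,-12,0,0,0,1],[0,0,-14,0,0,0,1],[0,0,-14,0,0,0,1]]'
python3 -c "
from h import *
go(.5996,-.305,.18,-3)"
```

```text
time_s: 19.65
eef_pos: [0.4266, -0.1272, 0.041]
orientation: [0.0, 0.901, 0.434, 0.0]
wrist_force: [-1.1, 0.6, 7.2]
opening: 0.0137
time_s: 20.25
eef_pos: [0.4284, -0.1277, 0.184]
orientation: [0.002, 0.901, 0.434, 0.003]
wrist_force: [0.5, 0.2, -0.5]
opening: 0.0133
shift cm [-3.19 24.44  0.55] turn [ 0.005 -0.006  0.95 ] curyaw 51.4 pos [ 0.4284 -0.1277  0.184 ] j7 1.1 t 20.25
```

```bash
python3 -m jog '[[-0.2,2,0.3,0,0,0.1,1],[-0.6,5,0.3,0,0,0.2,1],[-1,8.5,0.3,0,0,0.32,1],[-1.5,12,0.3,0,0,0.45,1],[-2,15.5,0.3,0,0,0.58,1],[-2.5,19,0.3,0,0,0.7,1],[-2.9,22,0.3,0,0,0.82,1],[-3.2,24,0.3,0,0,0.93,1],[-3.2,24.4,0.3,0,0,0.95,1],[-3.2,24.4,0.3,0,0,0.95,1]]'
python3 -m jog '[[0,0,0,0,0,0,1],[0,0,0,0,0,0,1]]' 
python3 -c "
from h import *
caps('w13',.004);go(.5996,-.305,.0450,-3)"
```

```text
time_s: 21.25
eef_pos: [0.5963, -0.3038, 0.1757]
orientation: [-0.0, 1.0, -0.025, -0.001]
wrist_force: [-0.3, 0.6, -1.0]
opening: 0.0136
time_s: 21.45
eef_pos: [0.5964, -0.3029, 0.177]
orientation: [-0.001, 1.0, -0.025, -0.0]
wrist_force: [-1.2, 0.2, -1.1]
opening: 0.0138
[282. 132.] [ 66. 154.] [ 0.5974 -0.2562] [0.1326 0.0539] [83.5 -4.6]
[283. 258.] [31. 34.] [ 0.5923 -0.3735] [0.0329 0.0334] [ -3.  -92.2]
shift cm [ 0.32  0.18 13.23] turn [-0.001  0.     0.002] curyaw -2.9 pos [ 0.5965 -0.3031  0.1773] j7 0.44 t 21.5
```

View pics/w13.png

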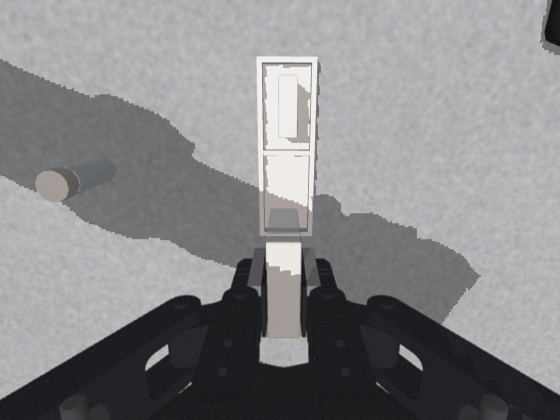

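Cell 1 stands in the near bay (287,105). The divider is at row 153 and the far rim at row 236.

Run:
```python
from h import *
p,K,R,o=cam('wrist')
print(ray(K,R,o,[[258,58],[318,58],[260,236],[313,236],[261,153],[315,153]],.015)[:,:2].round(4))
```

```text
[[ 0.5823 -0.193 ]
 [ 0.6298 -0.1955]
 [ 0.5728 -0.3443]
 [ 0.6218 -0.3469]
 [ 0.5792 -0.268 ]
 [ 0.6255 -0.2705]]
```

```bash
python3 -m jog '[[0.3,0.1,3,0,0,0,1],[0.3,0.1,6.5,0,0,0,1],[0.3,0.1,10,0,0,0,1],[0.3,0.1,12,0,0,0,1],[0.3,0.1,12.5,0,0,0,1],[0.3,0.1,12.7,0,0,0,1],[0.3,0.1,12.7,0,0,0,1],[0.3,0.1,12.7,0,0,0,1],[0.3,0.1,12.7,0,0,0,1]]'
python3 -c "
from h import *
go(.5998,-.306,.045,-3);shot('wrist','w14')"
```

```text
time_s: 22.45
eef_pos: [0.601, -0.3057, 0.0519]
orientation: [0.0, 1.0, -0.026, 0.001]
wrist_force: [-0.5, 0.2, 0.2]
opening: 0.0135
shift cm [-0.12  0.03  0.69] turn [ 0.001 -0.002  0.   ] curyaw -3.0 pos [ 0.601  -0.3057  0.0519] j7 0.45 t 22.45
```

View pics/w14.png

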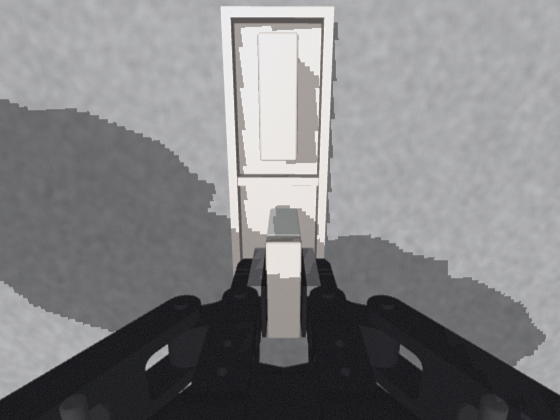

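The held cell is inside the far bay, clear of the divider (row 182). Lowering gently.

```bash
python3 -m jog '[[-0.1,0.03,0.25,0,0,0,1],[-0.1,0.03,0.45,0,0,0,1],[-0.1,0.03,0.55,0,0,0,1],[-0.1,0.03,0.62,0,0,0,1],[-0.1,0.03,0.67,0,0,0,1],[-0.1,0.03,0.67,0,0,0,1]]'
python3 -c "
from h import *
go(.5998,-.306,.045,-3)"
```

```text
time_s: 23.1
eef_pos: [0.5988, -0.3056, 0.0451]
orientation: [-0.0, 1.0, -0.026, -0.0]
wrist_force: [-4.4, 2.8, 10.2]
opening: 0.0133
shift cm [0.1  0.04 0.01] turn [-0.  0.  0.] curyaw -3.0 pos [ 0.5988 -0.3056  0.0451] j7 0.46 t 23.1
```

Floor contact at about 10 N. Releasing.

```bash
python3 -m jog '[[0,0,-0.02,0,0,0,1.3],[0,0,-0.03,0,0,0,1.5],[0,0,-0.03,0,0,0,1.8],[0,0,-0.03,0,0,0,2.2],[0,0,-0.03,0,0,0,3],[0,0,-0.03,0,0,0,4],[0,0,-0.03,0,0,0,4]]'
python3 -m jog '[[0,0,-3,0,0,0,4],[0,0,-7,0,0,0,4],[0,0,-11,0,0,0,4],[0,0,-14,0,0,0,4],[0,0,-14,0,0,0,6],[0,0,-14,0,0,0,6]]' 
python3 -c "
from h import *
go(.431,-.278,.21,40);shot('wrist','w15')"
```

```text
time_s: 23.8
eef_pos: [0.5989, -0.3055, 0.0437]
orientation: [-0.0, 1.0, -0.026, -0.0]
wrist_force: [-1.4, -0.2, -0.0]
opening: 0.0404
time_s: 24.4
eef_pos: [0.5994, -0.3057, 0.1849]
orientation: [0.0, 1.0, -0.026, 0.001]
wrist_force: [-0.4, -0.2, -0.8]
opening: 0.06
shift cm [-16.96  -1.89  -2.54] turn [ 0.001 -0.002 -0.75 ] curyaw -3.0 pos [ 0.5994 -0.3057  0.1849] j7 0.44 t 24.4
```

View pics/w15.png

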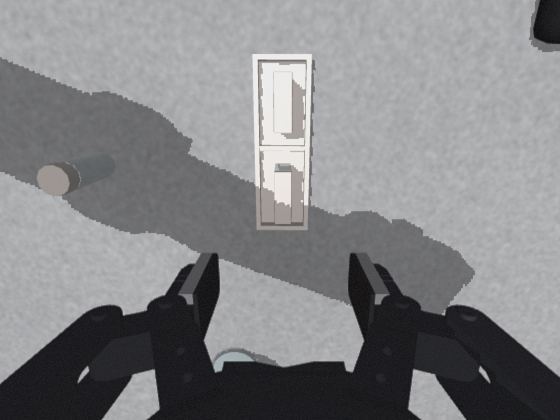

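Both cells stand upright, at (283,102) and (283,197). Next, the right vial at (55,180).

```bash
python3 -m jog '[[-17,-1.9,-2.5,0,0,-0.75,6],[-17,-1.9,-2.5,0,0,-0.75,6],[-17,-1.9,-2.5,0,0,-0.75,6],[-17,-1.9,-2.5,0,0,-0.75,6],[-17,-1.9,-2.5,0,0,-0.75,6],[-17,-1.9,-2.5,0,0,-0.75,6],[-17,-1.9,-2.5,0,0,-0.75,6],[-17,-1.9,-2.5,0,0,-0.75,6]]' 
python3 -m jog '[[0,0,0,0,0,0,6],[0,0,0,0,0,0,6]]' 
python3 -c "
from h import *
caps('w16',.07,140);go(.431,-.278,.05,40)"
```

```text
time_s: 25.25
eef_pos: [0.4304, -0.2775, 0.2081]
orientation: [-0.001, 0.94, 0.341, -0.0]
wrist_force: [0.9, -0.5, -0.5]
opening: 0.0602
time_s: 25.45
eef_pos: [0.4304, -0.2775, 0.2085]
orientation: [-0.0, 0.94, 0.342, -0.0]
wrist_force: [-0.6, 1.4, -0.4]
opening: 0.0602
[126. 183.] [381. 277.] [ 0.3393 -0.3722] [0.1924 0.3188] [ 43.1 -47.5]
[395. 188.] [375. 328.] [ 0.5131 -0.2316] [0.2277 0.3308] [ 39.8 -36.6]
[340. 286.] [27. 14.] [ 0.5207 -0.3069] [0.0124 0.0275] [ 43.  -44.4]
[350. 338.] [31. 63.] [ 0.5655 -0.3426] [0.0662 0.0299] [111.3  13.2]
[130. 394.] [49. 56.] [ 0.4432 -0.5317] [0.0543 0.062 ] [ 39.8 -56.4]
[437. 394.] [56. 49.] [ 0.6781 -0.3358] [0.062  0.0543] [136.1  39.8]
shift cm [ 0.02  0.08 15.86] turn [-0.  0. -0.] curyaw 40.0 pos [ 0.4304 -0.2776  0.2086] j7 1.22 t 25.5
```

View pics/w16.png

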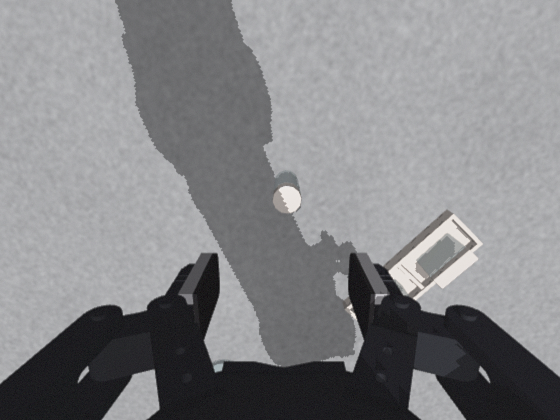

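The vial cap is at (286.5,199.5), half in shadow.

```bash
python3 -c "
from h import *
p,K,R,o=cam('wrist');q=ray(K,R,o,[[286.5,199.5]],.07)[0];print(q)
go(q[0],q[1],.05)"
```

```text
[ 0.4327142  -0.27671519  0.07      ]
shift cm [ 0.24  0.09 15.87] turn [-0.  0. -0.] curyaw 40.0 pos [ 0.4304 -0.2776  0.2087] j7 1.22 t 25.55
```

```bash
python3 -m jog '[[0.2,0.1,4,0,0,0,6],[0.2,0.1,8,0,0,0,6],[0.2,0.1,11,0,0,0,6],[0.2,0.1,14,0,0,0,6],[0.2,0.1,15.5,0,0,0,6],[0.2,0.1,15.9,0,0,0,5.5],[0.2,0.1,15.9,0,0,0,5],[0.2,0.1,15.9,0,0,0,4]]' 30
python3 -c "
from h import *
go(.4327,-.2767,.05);shot('wrist','w17')"
```

```text
time_s: 26.35
eef_pos: [0.4331, -0.2777, 0.0508]
orientation: [0.001, 0.94, 0.342, 0.001]
wrist_force: [-0.1, 0.0, 0.0]
opening: 0.0396
shift cm [ 0.03 -0.1   0.08] turn [ 0.002 -0.001 -0.   ] curyaw 40.0 pos [ 0.4331 -0.2777  0.0508] j7 1.21 t 26.35
```

View pics/w17.png

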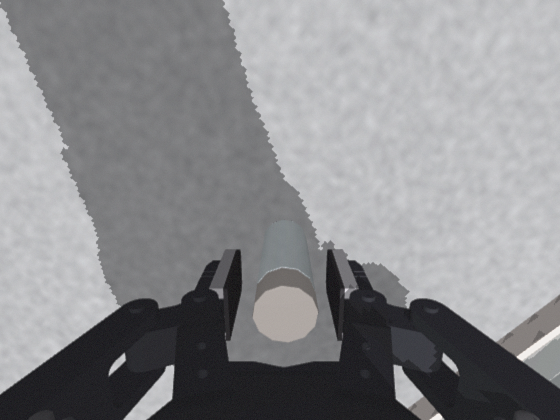

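Centred. Closing and carrying to the far-right bay, near (.675,-.024).

```bash
python3 -m jog '[[0,0,0,0,0,0,3],[0,0,0,0,0,0,2.5],[0,0,0,0,0,0,2],[0,0,0,0,0,0,2],[0,0,0,0,0,0,2],[0,0,0,0,0,0,2]]' 30
python3 -m jog '[[0,0,-1,0,0,0,2],[0,0,-4,0,0,0,2],[0,0,-8,0,0,0,2],[0,0,-12,0,0,0,2],[0,0,-14,0,0,0,2],[0,0,-14,0,0,0,2]]'
python3 -c "
from h import *
go(.675,-.024,.18,40)"
```

```text
time_s: 27.0
eef_pos: [0.433, -0.2776, 0.0507]
orientation: [0.001, 0.94, 0.342, 0.0]
wrist_force: [-1.1, -0.2, 6.8]
opening: 0.023
time_s: 27.6
eef_pos: [0.4343, -0.2784, 0.1938]
orientation: [0.003, 0.94, 0.342, 0.002]
wrist_force: [0.7, -0.8, -1.1]
opening: 0.0232
shift cm [34.79 -4.04  1.44] turn [ 0.007 -0.002 -0.   ] curyaw 40.0 pos [ 0.4343 -0.2784  0.1938] j7 1.21 t 27.6
```

```bash
python3 -m jog '[[2,-0.2,0.5,0,0,0,2],[6,-0.7,1,0,0,0,2],[10.5,-1.2,1.2,0,0,0,2],[15,-1.7,1.2,0,0,0,2],[19.5,-2.2,1.2,0,0,0,2],[24,-2.7,1.2,0,0,0,2],[28,-3.2,1.2,0,0,0,2],[31.5,-3.6,1.2,0,0,0,2],[33.8,-3.9,1.2,0,0,0,2],[34.7,-4,1.2,0,0,0,2]]'
python3 -m jog '[[0,0,0,0,0,0,2],[0,0,0,0,0,0,2],[0,0,0,0,0,0,2]]'
python3 -c "
from h import *
go(.675,-.024,.0555,40);shot('wrist','w18')"
```

```text
time_s: 28.6
eef_pos: [0.6728, -0.0198, 0.1762]
orientation: [-0.001, 0.939, 0.344, -0.001]
wrist_force: [-0.3, -0.2, 0.1]
opening: 0.0231
time_s: 28.9
eef_pos: [0.6715, -0.026, 0.1777]
orientation: [0.0, 0.94, 0.341, -0.001]
wrist_force: [-0.5, -0.1, 0.0]
opening: 0.0233
shift cm [ 0.42  0.07 12.21] turn [ 0.     0.002 -0.003] curyaw 39.8 pos [ 0.6715 -0.026   0.1777] j7 0.65 t 28.9
```

View pics/w18.png

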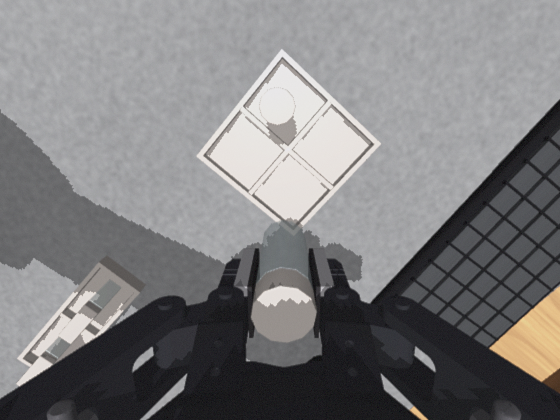

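Tray rim corners: (282,50), (197,155), (380,143) and (293,228). The first vial is in the top bay, and I'm aiming for the bottom bay (293,188).

Run:
```python
from h import *
p,K,R,o=cam('wrist')
c=ray(K,R,o,[[282,50],[197,155],[380,143],[293,230]],.015)[:,:2];print(c.round(4),c.mean(0)); print(ray(K,R,o,[[293,188]],.004))
```

```text
[[ 0.5972  0.0616]
 [ 0.5937 -0.049 ]
 [ 0.7077  0.0591]
 [ 0.7019 -0.0489]] [0.65009992 0.00569479]
[[ 0.67813586 -0.02033684  0.004     ]]
```

```bash
python3 -m jog '[[0.5,-0.1,3,0,0,0,2],[0.5,-0.1,6.5,0,0,0,2],[0.5,-0.1,9.5,0,0,0,2],[0.5,-0.1,11,0,0,0,2],[0.5,-0.1,11.4,0,0,0,2],[0.5,-0.1,11.6,0,0,0,2],[0.5,-0.1,11.6,0,0,0,2],[0.5,-0.1,11.6,0,0,0,2]]'
python3 -c "
from h import *
go(.676,-.022,.0547,40);shot('wrist','w19')"
```

```text
time_s: 29.8
eef_pos: [0.677, -0.0196, 0.0637]
orientation: [0.0, 0.94, 0.342, 0.001]
wrist_force: [-0.8, 0.8, -0.6]
opening: 0.0237
shift cm [-0.23  0.12  0.9 ] turn [ 0.002 -0.002 -0.   ] curyaw 40.0 pos [ 0.677  -0.0196  0.0637] j7 0.63 t 29.8
```

View pics/w19.png

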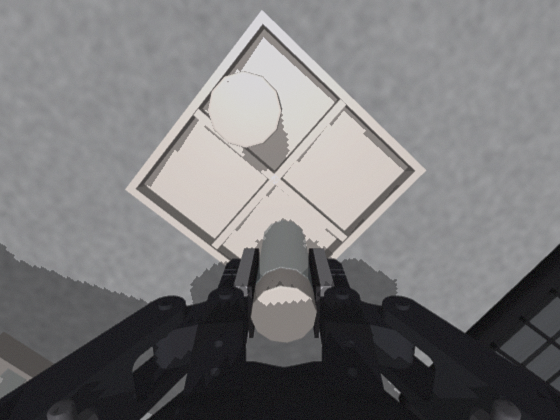

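```bash
python3 -m jog '[[-0.2,0.1,0.3,0,0,0,2],[-0.2,0.1,0.55,0,0,0,2],[-0.2,0.1,0.7,0,0,0,2],[-0.2,0.1,0.8,0,0,0,2],[-0.2,0.1,0.87,0,0,0,2],[-0.2,0.1,0.9,0,0,0,2],[-0.2,0.1,0.9,0,0,0,2]]'
python3 -c "
from h import *
go(.676,-.022,.0547,40)"
```

```text
time_s: 30.55
eef_pos: [0.6748, -0.0219, 0.0547]
orientation: [0.0, 0.94, 0.342, -0.0]
wrist_force: [-4.9, 0.2, 13.4]
opening: 0.0229
shift cm [0.09 0.09 0.  ] turn [ 0.  0. -0.] curyaw 40.0 pos [ 0.6748 -0.0219  0.0547] j7 0.63 t 30.55
```

On the floor. Releasing and rising.

```bash
python3 -m jog '[[0,0,-0.03,0,0,0,2.3],[0,0,-0.05,0,0,0,2.5],[0,0,-0.05,0,0,0,2.8],[0,0,-0.05,0,0,0,3.3],[0,0,-0.05,0,0,0,4],[0,0,-0.05,0,0,0,4.6],[0,0,-0.05,0,0,0,4.6]]'
python3 -m jog '[[0,0,-3,0,0,0,4.6],[0,0,-7,0,0,0,4.6],[0,0,-11,0,0,0,4.6],[0,0,-14,0,0,0,4.6],[0,0,-14,0,0,0,8],[0,0,-14,0,0,0,8.5]]' 
python3 -c "
from h import *
go(.477,.1445,.19,40);shot('wrist','w20')"
```

```text
time_s: 31.25
eef_pos: [0.6747, -0.0216, 0.0532]
orientation: [-0.0, 0.94, 0.342, -0.0]
wrist_force: [-0.5, 0.0, -0.2]
opening: 0.046
time_s: 31.85
eef_pos: [0.6753, -0.0216, 0.1944]
orientation: [0.0, 0.94, 0.342, 0.001]
wrist_force: [-0.9, 0.3, -0.5]
opening: 0.0731
shift cm [ -4.51 -25.47   0.4 ] turn [ 0.001 -0.001 -0.   ] curyaw 40.0 pos [ 0.6753 -0.0216  0.1944] j7 0.65 t 31.85
```

View pics/w20.png

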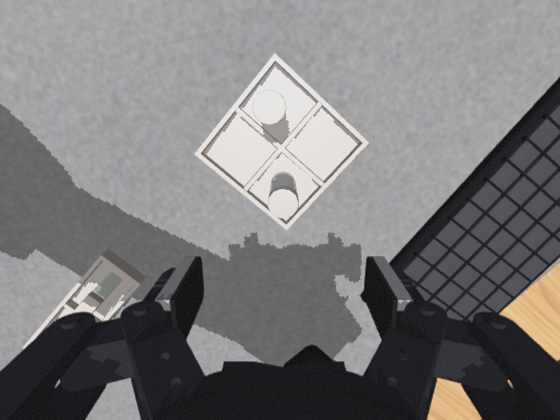

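Both vials stand in diagonal bays, at (270,107) and (284,203). Now the jar.

```bash
python3 -m jog '[[-4.5,-25.5,0.4,0,0,0,8.5],[-4.5,-25.5,0.4,0,0,0,8.5],[-4.5,-25.5,0.4,0,0,0,8.5],[-4.5,-25.5,0.4,0,0,0,8.5],[-4.5,-25.5,0.4,0,0,0,8.5],[-4.5,-25.5,0.4,0,0,0,8.5],[-4.5,-25.5,0.4,0,0,0,8.5],[-4.5,-25.5,0.4,0,0,0,8.5]]' 
python3 -m jog '[[0,0,0,0,0,0,8.5],[0,0,0,0,0,0,8.5]]' 
python3 -c "
from h import *
caps('w21',.045);go(.477,.1445,.04,40)"
```

```text
time_s: 32.7
eef_pos: [0.477, 0.1438, 0.1888]
orientation: [0.0, 0.94, 0.342, -0.0]
wrist_force: [0.4, -0.3, -0.1]
opening: 0.0846
time_s: 32.9
eef_pos: [0.4775, 0.1435, 0.1891]
orientation: [0.0, 0.94, 0.341, -0.0]
wrist_force: [0.7, 0.6, -0.0]
opening: 0.0847
[492. 175.] [81. 97.] [0.5982 0.2652] [0.0713 0.0714] [89.3  0.5]
[285. 195.] [56. 56.] [0.4775 0.1445] [0.0465 0.0466] [84.7 -5.2]
[359. 363.] [38. 25.] [0.6433 0.0599] [0.0266 0.0412] [99.4 -1.3]
shift cm [ 0.04 -0.08 14.91] turn [ 0.     0.    -0.002] curyaw 39.9 pos [0.4773 0.1437 0.1891] j7 0.29 t 32.95
```

View pics/w21.png

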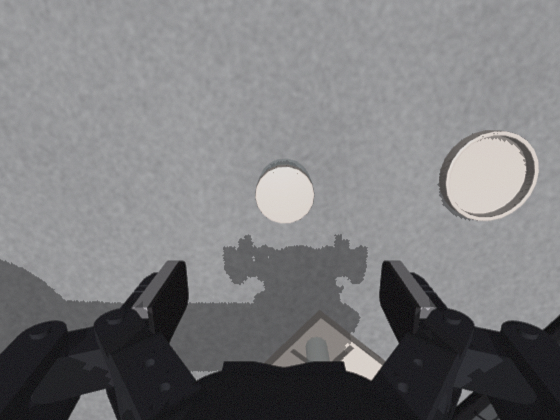

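The jar is centred at (285,195). The dish is at about (489,176).

```bash
python3 -m jog '[[0.04,-0.1,4,0,0,0,8.5],[0.04,-0.1,8,0,0,0,8.5],[0.04,-0.1,11,0,0,0,8.5],[0.04,-0.1,13.5,0,0,0,8.5],[0.04,-0.1,14.7,0,0,0,8.5],[0.04,-0.1,15,0,0,0,8],[0.04,-0.1,15,0,0,0,7.5]]' 40
python3 -c "
from h import *
p,K,R,o=cam('wrist')
go(.4775,.1445,.039);shot('wrist','w22')"
```

```text
time_s: 33.65
eef_pos: [0.4766, 0.1457, 0.0396]
orientation: [0.0, 0.94, 0.342, 0.0]
wrist_force: [-1.1, -0.9, 0.0]
opening: 0.0748
shift cm [-0.05  0.14  0.12] turn [ 0.001 -0.001 -0.   ] curyaw 40.0 pos [0.477  0.1459 0.0402] j7 0.23 t 33.7
```

View pics/w22.png

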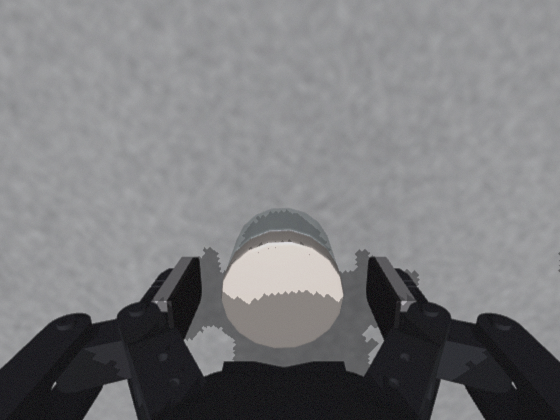

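```bash
python3 -m jog '[[0,0.14,0.2,0,0,0,7.5],[0,0.14,0.4,0,0,0,7],[0,0.14,0.4,0,0,0,6],[0,0.14,0.4,0,0,0,5.5],[0,0.14,0.4,0,0,0,5],[0,0.14,0.4,0,0,0,4.6],[0,0.14,0.4,0,0,0,4.6],[0,0.14,0.4,0,0,0,4.6],[0,0.14,0.4,0,0,0,4.6]]' 40
python3 -c "
from h import *
go(.616,.2715,.17)"
```

```text
time_s: 34.65
eef_pos: [0.4771, 0.1449, 0.0358]
orientation: [-0.0, 0.94, 0.342, 0.0]
wrist_force: [-1.1, -0.2, 5.1]
opening: 0.0489
shift cm [ 18.78  -0.77 -13.42] turn [ 0. -0. -0.] curyaw 40.0 pos [0.4771 0.1449 0.0358] j7 0.23 t 34.65
```

```bash
python3 -m jog '[[0,0,-1,0,0,0,4.6],[0,0,-4,0,0,0,4.6],[0,0,-8,0,0,0,4.6],[2,-0.1,-12,0,0,0,4.6],[5.5,-0.2,-13.4,0,0,0,4.6],[9.5,-0.3,-13.4,0,0,0,4.6],[13.5,-0.5,-13.4,0,0,0,4.6],[16.5,-0.7,-13.4,0,0,0,4.6],[18.3,-0.8,-13.4,0,0,0,4.6],[18.8,-0.8,-13.4,0,0,0,4.6]]'
python3 -m jog '[[0,0,0,0,0,0,4.6],[0,0,0,0,0,0,4.6],[0,0,0,0,0,0,4.6]]'
python3 -c "
from h import *
go(.616,.2715,.04);shot('wrist','w23')"
```

```text
time_s: 35.65
eef_pos: [0.6163, 0.2737, 0.1692]
orientation: [-0.001, 0.939, 0.343, 0.0]
wrist_force: [-0.7, -0.6, -1.5]
opening: 0.049
time_s: 35.95
eef_pos: [0.6153, 0.2705, 0.1695]
orientation: [0.0, 0.94, 0.342, -0.0]
wrist_force: [-0.4, -0.9, -1.0]
opening: 0.049
shift cm [ 0.14 -0.03 12.95] turn [0.    0.001 0.   ] curyaw 39.9 pos [0.6153 0.2705 0.1695] j7 0.16 t 35.95
```

View pics/w23.png

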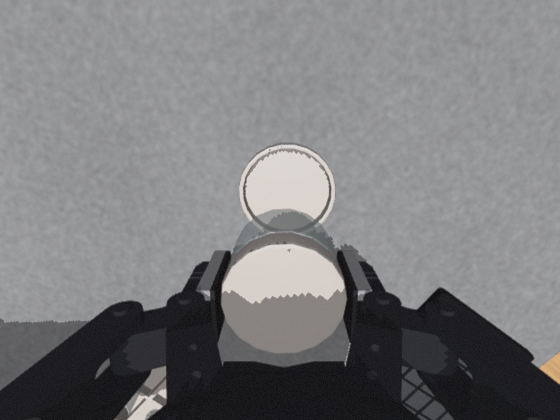

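The dish rim spans columns 239–335 and rows 143–237, so its centre is about (287,190).

```bash
python3 -c "
from h import *
p,K,R,o=cam('wrist')
print(ray(K,R,o,[[287,190],[239,190],[335,190],[287,143],[287,236.5]],.015).round(4))
go(.617,.272,.0405)"
```

```text
[[0.6156 0.2747 0.015 ]
 [0.5838 0.2482 0.015 ]
 [0.6474 0.3013 0.015 ]
 [0.5899 0.3054 0.015 ]
 [0.6434 0.2417 0.015 ]]
shift cm [ 0.19  0.   12.92] turn [0. 0. 0.] curyaw 40.0 pos [0.6155 0.2708 0.1697] j7 0.16 t 36.05
```

```bash
python3 -m jog '[[0.15,-0.1,3,0,0,0,4.6],[0.15,-0.1,6.5,0,0,0,4.6],[0.15,-0.1,9.5,0,0,0,4.6],[0.15,-0.1,11.3,0,0,0,4.6],[0.15,-0.1,12,0,0,0,4.6],[0.15,-0.1,12.2,0,0,0,4.6],[0.15,-0.1,12.2,0,0,0,4.6],[0.15,-0.1,12.2,0,0,0,4.6]]'
python3 -c "
from h import *
go(.616,.273,.0398);shot('wrist','w24')"
```

```text
time_s: 36.85
eef_pos: [0.6176, 0.274, 0.0491]
orientation: [-0.0, 0.94, 0.342, 0.001]
wrist_force: [-0.4, 0.5, -1.1]
opening: 0.049
shift cm [-0.19 -0.03  0.93] turn [ 0.001 -0.003 -0.   ] curyaw 40.0 pos [0.6176 0.274  0.0491] j7 0.13 t 36.85
```

View pics/w24.png

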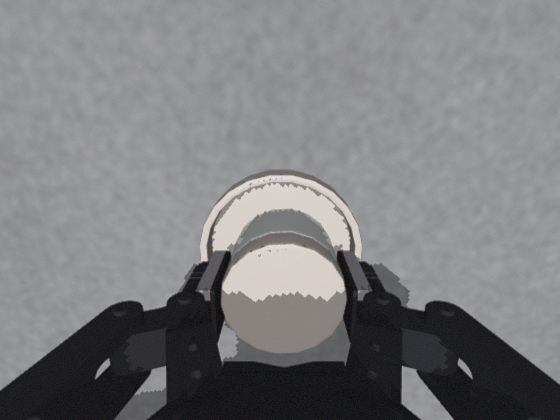

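The jar is centred over the dish: dish columns 201–360, jar centre 284. Lowering.

```bash
python3 -m jog '[[-0.18,0,0.3,0,0,0,4.6],[-0.18,0,0.55,0,0,0,4.6],[-0.18,0,0.7,0,0,0,4.6],[-0.18,0,0.8,0,0,0,4.6],[-0.18,0,0.87,0,0,0,4.6],[-0.18,0,0.92,0,0,0,4.6],[-0.18,0,0.92,0,0,0,4.6]]'
python3 -c "
from h import *
go(.616,.273,.0398)"
```

```text
time_s: 37.6
eef_pos: [0.6149, 0.2722, 0.0399]
orientation: [0.0, 0.94, 0.342, -0.0]
wrist_force: [-5.2, -2.2, 11.2]
opening: 0.049
shift cm [0.14 0.01 0.  ] turn [0.    0.001 0.   ] curyaw 40.0 pos [0.6149 0.2722 0.0399] j7 0.13 t 37.6
```

```bash
python3 -m jog '[[0,0,-0.03,0,0,0,4.9],[0,0,-0.05,0,0,0,5.1],[0,0,-0.05,0,0,0,5.5],[0,0,-0.05,0,0,0,6],[0,0,-0.05,0,0,0,7],[0,0,-0.05,0,0,0,7.8],[0,0,-0.05,0,0,0,7.8]]'
python3 -m jog '[[0,0,-3,0,0,0,7.8],[0,0,-7,0,0,0,7.8],[0,0,-11,0,0,0,7.8],[0,0,-15,0,0,0,7.8],[0,-5,-17,0,0,0,7.8],[0,-10,-17,0,0,0,7.8],[0,-14,-17,0,0,0,7.8],[0,-14,-17,0,0,0,7.8]]'
python3 - <<'E'
from h import *
p,K,R,o=shot('wrist','w25')
for n,b in(('top',(90,130,450,260)),('scene',(150,120,480,330))):
    p,K,R,o=shot(n,n+'9');x0,y0,x1,y1=b
    cv2.imwrite(f'pics/{n}9z.png',cv2.resize(p[y0:y1,x0:x1,::-1],None,fx=2.2,fy=2.2,interpolation=cv2.INTER_CUBIC))
E
```

```text
time_s: 38.3
eef_pos: [0.615, 0.2723, 0.0385]
orientation: [-0.0, 0.94, 0.342, -0.0]
wrist_force: [-0.1, 0.1, 0.7]
opening: 0.0778
time_s: 39.1
eef_pos: [0.5181, 0.388, 0.2095]
orientation: [-0.003, 0.938, 0.348, -0.001]
wrist_force: [0.1, 0.8, -0.4]
opening: 0.0782
```

View pics/w25.png

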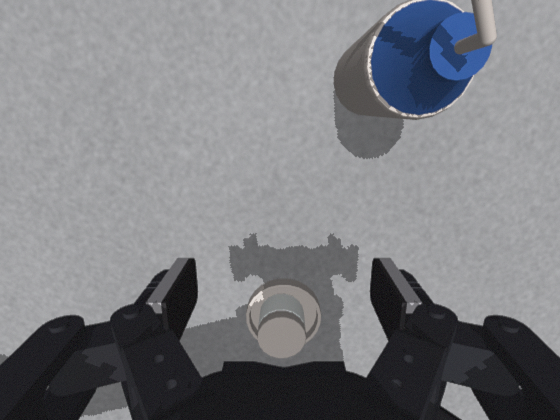

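View pics/top9z.png

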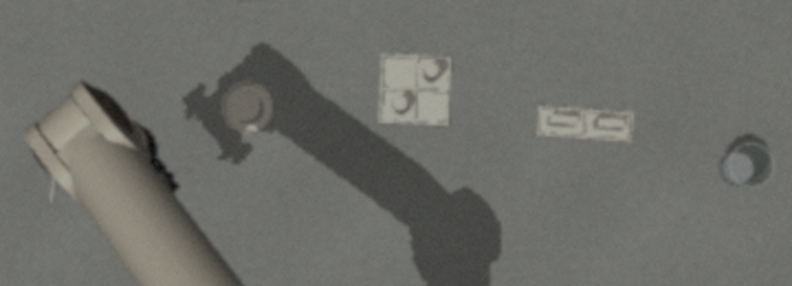

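View pics/scene9z.png

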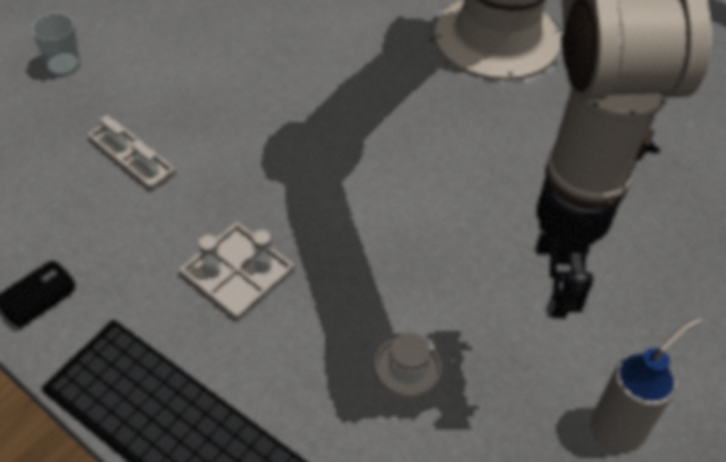

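Run:
```python
from h import *
p,K,R,o=cam('wrist')
cv2.imwrite('pics/w26.png',cv2.resize(p[260:380,220:350,::-1],None,fx=5,fy=5))
print(ray(K,R,o,[[282,337]],.049).round(4),ray(K,R,o,[[282.5,316]],.015).round(4))
go(.5,.4,.2)
```

```text
[[0.6214 0.2618 0.049 ]] [[0.6214 0.2624 0.015 ]]
shift cm [-0.59 -3.34  0.85] turn [0.001 0.    0.   ] curyaw 39.9 pos [0.526  0.3782 0.2085] j7 -0.06 t 39.3
```

View pics/w26.png

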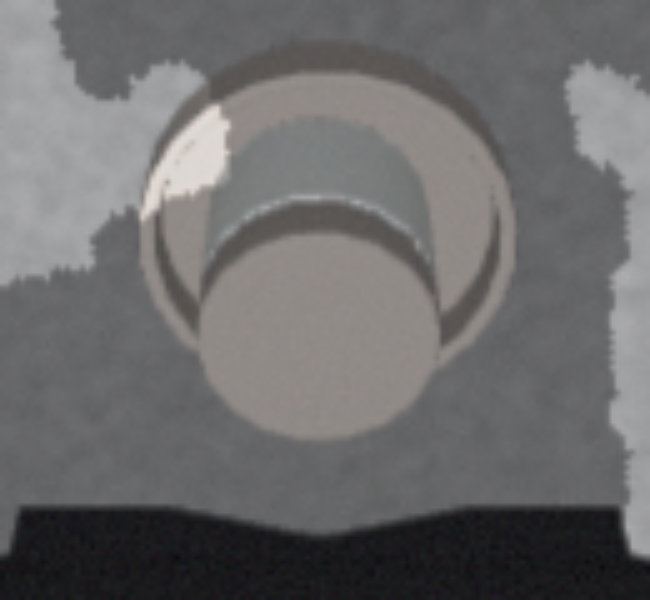

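Run:
```python
from h import *
p,K,R,o=cam('wrist')
a,b=ray(K,R,o,[[284,327.4]],.049)[0],ray(K,R,o,[[285.5,305]],.015)[0]
print(a.round(4),b.round(4),np.linalg.norm((a-b)[:2]))
arm.job_done(); print(arm.read_state()['time_s'])
```

```text
[0.6161 0.2705 0.049 ] [0.6154 0.274  0.015 ] 0.003564563342380149
the job is handed in; nothing more can be done
the job is handed in; nothing more can be done
```

I put all five pieces in their trays and handed the job in at about 39 s of the 112 s allowed. No verdict is reported.

- **Cells:** one stands in each bay of the long tray.
- **Vials:** they stand in diagonally opposite bays of the square tray.
- **Jar:** it stands in the round dish. I measured it about 3.6 mm off the dish centre, against a limit of 16 mm.

I lowered each piece slowly and released it at floor height. Four of them pressed on the tray floor with about 10–13 N before I opened the fingers. For the first vial I had no clear contact reading, so I went by height alone and let go at most about 0.5 mm above the floor.

In the last pictures every piece looks upright and released, the gripper is clear, and the wash bottle and beaker look unmoved. The wash bottle and beaker check was by eye between the first and last pictures, to about a pixel.

Two checks disagreed:
- **Square tray:** the top and wrist cameras placed it about 5 mm apart. I used positions between the two, well within the 13 mm of play in each bay.
- **Jar offset:** my first check of it used roughly read pixels from a picture taken while the arm was still settling. I repeated it, and the 3.6 mm comes from the second reading.

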